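# Read the code plates of the welded canisters and pack them in the carrier

## Robot

A 6-joint arm with a two-finger parallel gripper is mounted at the origin on the work surface. World frame = base frame: x ahead of the robot, y to its left, z up, the work surface at z = 0. Lengths are in m, angles in rad, forces in N, time in s.
With the tool pointing down it reaches from about 0.375 to 0.9 m from the base axis. Payload 3.1 kg.
Tool frame: the origin (TCP) lies at the very end of the fingers, on their centre line; the grasp point (between the pads) lies 19 mm behind it; z points along the fingers, y is the line along which they close (so a half turn about z gives the same grasp; the last joint's range is limited). The gripper opens to 85 mm and grips with 20 to 120 N. Pads are 22 mm wide; open, the fingers measure 114 mm over their backs; the gripper's body (76 mm by 85 mm) begins 54 mm behind the grasp point. The pads swing forward as they close: fully open they stand 13 mm farther back than shut.
Start: joints at [-1.474, 0.527, 1.433, -0, 1.181, -0.178], TCP at [0.17, -0.602, 0.231] pointing down, gripper open.
Joint ranges: [-3.08, 3.08], [-0.75, 2.2], [0.22, 2.44], [-1.43, 4.57], [0, 2.65], [-2.85, 2.85]. Speed limits (rad/s): [2.79, 2.79, 3.14, 3.14, 3.14, 3.14].

## Interface

Orientations are given as a unit quaternion [x, y, z, w].
In Python, from station import manip, vision gives the robot as it stands.
- The arm moves only by the tool drive_tool, never from a script. Its argument "deltas" is a list that holds one entry, the list of rows, each a list of 4 numbers: the shift along the tool's x, y, z in mm, then the turn about the tool's z in rad. A call has 1 to 5 rows; each row is the pose to reach, as a shift and turn from the pose commanded when the call began, along the tool's axes at that moment; what a row does not reach only later rows make up. A row lasts 1/12 s, in which the tool goes at most 41.7 mm and 7.16 degrees, less where a joint would pass 70% of its speed; a pose out of reach is approached as far as the arm can. A call with a gripper value outside its range is refused whole. "jaw" is the finger opening in mm, from 0 to 85.4, set as the call begins (left out, the last holds). The fingers move at their own pace and stop on an object; "force" is the grip in N (left out, the last holds). Time passes only in rows, so rows that repeat a pose let the fingers close. It gives the time, the measured TCP pose, the force, the opening and the grip force at its end, in the units of the state.
- manip.sense(): the state, without advancing time (a new reading comes with each control period).
- vision.snapshot(name): name is "scene" or "side" or "wrist"; returns the picture (400x640x3 uint8, red, green, blue); there is no depth.
- vision.camera_model(name): a dict with "camera_matrix" (3x3 intrinsics, pixels), "rvec" (rotation vector, rad) and "tvec" (3), from world to camera coordinates, as OpenCV has them. Camera axes: x right, y down, z forward; pixel columns grow to the right and rows downward; lengths in m; the calibration is good to about 2 mm. A picture is of the moment at which its call begins: read the wrist's pose just before it. camera_model takes no time and is no camera call; for the wrist camera it gives the pose at the moment of the call.
- manip.sign_off(): hands the job in; it is judged then, once.
The state is a dict: "t": time; "q": joint angles; "qd": joint speeds; "tau": joint torques, N m; "tcp_pos": TCP position; "tool_rot": TCP orientation; "force": force on the tool from outside, world axes, zero at the start; "ft_torque": the same for the moment, N m; "finger_gap": opening from 0.0 (shut) to 1.0 (fully open); "gripper_force": force on a finger pad.
Only numpy, scipy, OpenCV 4.12 (cv2) and the standard library are available. Lean on these libraries where they do the work, as an engineer would, in place of code of your own. Each camera call takes 0.05 s, during which the arm holds its last target. There are 200 camera calls.

## Task

Stand every canister upright in one neat row on the black reading strip in front of the row reader, each turned so that its black code plate squarely faces the reader, and let go of them. With all of them standing so, press the reader's scan button fully down, then pack the canisters into the carrier, one upright in each pocket and right down on the pocket floor. Leave the tools and other things on the bench where they are.

Things in the scene. Friction and masses are not known exactly. Their poses are not given: they have to be found in the camera images.
- can1: aluminium canister (may be absent), upright cylinder 60 mm across, 84 mm tall, plus a centred dark cap 22 mm wide, 10 mm high; heavy base, 0.25 to 0.5 kg. Marked side = its +x side: black code plate 22 x 44 mm with white cells on the wall, and on the flat top a short black bar from cap to rim above the plate. Origin: centre of underside; z up. All alike.
- can2: aluminium canister (may be absent), upright cylinder 60 mm across, 84 mm tall, plus a centred dark cap 22 mm wide, 10 mm high; heavy base, 0.25 to 0.5 kg. Marked side = its +x side: black code plate 22 x 44 mm with white cells on the wall, and on the flat top a short black bar from cap to rim above the plate. Origin: centre of underside; z up. All alike.
- can3: aluminium canister (may be absent), upright cylinder 60 mm across, 84 mm tall, plus a centred dark cap 22 mm wide, 10 mm high; heavy base, 0.25 to 0.5 kg. Marked side = its +x side: black code plate 22 x 44 mm with white cells on the wall, and on the flat top a short black bar from cap to rim above the plate. Origin: centre of underside; z up. All alike.
- can4: aluminium canister (may be absent), upright cylinder 60 mm across, 84 mm tall, plus a centred dark cap 22 mm wide, 10 mm high; heavy base, 0.25 to 0.5 kg. Marked side = its +x side: black code plate 22 x 44 mm with white cells on the wall, and on the flat top a short black bar from cap to rim above the plate. Origin: centre of underside; z up. All alike.
- reader: row reader, a fixed grey block 70 mm deep (x), 340 mm wide (y), 80 mm high, with a long black window on its front, -x face. A black cable box 50 x 50 mm, 30 mm high, stands on its top at y = +140 mm. Origin: centre of its underside; -x points from the window to the reading strip. It does not move when pushed.
- strip (a point): centre of the reading strip, on the table 120 mm in front of the reader's origin (85 mm in front of its window); axes as the reader's. The strip is flat black rubber between two white lines, flush with the table (height 0), 94 mm wide (x) and 350 mm long (y): room for four canisters side by side along y.
- scan_top (a point): centre of the top face of the scan button, a grey round push button 36 mm in diameter in a black housing at the middle of the reader's top; pressed straight down, spring-loaded.
- scan (a joint): travel of the scan button in m: 0 up, 0.006 fully down (takes 5 N); springs back.
- carrier: carrier, a fixed dark steel open box 318 mm long (x), 82 mm wide (y), 42 mm high, split by three cross walls into a row of four pockets along x, each 72 x 70 mm inside, walls 6 mm thick. Pocket centres at x = -117, -39, +39, +117 mm, y = 0; the pocket floor is 6 mm above its origin. Origin: centre of its underside.
- wrench: steel wrench, 170 mm, flat on the table among the canisters; leave alone. Origin under its middle.
- offcut: short piece of steel tube, 60 mm in diameter, 35 mm tall, upright; leave alone. Origin: centre of underside.
- magnet: flat red welding magnet block 90 x 60 x 20 mm; leave alone. Origin: centre of underside.
- hammer: hammer, 260 mm, lying at the back; leave alone. Origin under its middle.
- spray: spray can 66 mm in diameter, 190 mm tall, blue with a white cap, back left; not one of the canisters, leave alone. Origin: centre of underside.
- clamp: bar clamp about 200 mm long lying left of the carrier; leave alone. Origin: under its bar.

How it is judged:
On the way, in this order (a step that is already met when the one before it is completed fails the run):
1. every canister stands released in the row on the reading strip, code plate facing the reader (x of can1 in the frame of strip between -0.018 and 0.018 m and y of can1 in the frame of strip between -0.147 and 0.147 m and height (world z) of each of can1, can2, can3, can4 below 0.012 m and angle between each of can1, can2, can3, can4's own z axis and vertical below 0.1 rad and angle between the x axis of each of can1, can2, can3, can4 and the x axis of reader, either way round below 0.25 rad and x of reader in the frame of can1 above 0 m and linear speed of each of can1, can2, can3, can4 below 0.03 m/s and contact force between the fingers and can1 below 0.5 N and x of can2 in the frame of strip between -0.018 and 0.018 m and y of can2 in the frame of strip between -0.147 and 0.147 m and x of reader in the frame of can2 above 0 m and contact force between the fingers and can2 below 0.5 N and x of can3 in the frame of strip between -0.018 and 0.018 m and y of can3 in the frame of strip between -0.147 and 0.147 m and x of reader in the frame of can3 above 0 m and contact force between the fingers and can3 below 0.5 N and x of can4 in the frame of strip between -0.018 and 0.018 m and y of can4 in the frame of strip between -0.147 and 0.147 m and x of reader in the frame of can4 above 0 m and contact force between the fingers and can4 below 0.5 N), for 0.2 s.
2. the scan button is pressed down while all canisters stand so (value of joint scan above 0.0045 m and x of can1 in the frame of strip between -0.018 and 0.018 m and y of can1 in the frame of strip between -0.147 and 0.147 m and height (world z) of each of can1, can2, can3, can4 below 0.012 m and angle between each of can1, can2, can3, can4's own z axis and vertical below 0.1 rad and angle between the x axis of each of can1, can2, can3, can4 and the x axis of reader, either way round below 0.25 rad and x of reader in the frame of can1 above 0 m and linear speed of each of can1, can2, can3, can4 below 0.03 m/s and x of can2 in the frame of strip between -0.018 and 0.018 m and y of can2 in the frame of strip between -0.147 and 0.147 m and x of reader in the frame of can2 above 0 m and x of can3 in the frame of strip between -0.018 and 0.018 m and y of can3 in the frame of strip between -0.147 and 0.147 m and x of reader in the frame of can3 above 0 m and x of can4 in the frame of strip between -0.018 and 0.018 m and y of can4 in the frame of strip between -0.147 and 0.147 m and x of reader in the frame of can4 above 0 m), for 0.1 s.
At the end, for the whole second after the job is handed in: Every canister stands upright (0.15 rad) in a carrier pocket, within 8 mm of its floor, at rest, released; button up. Before: all stood on the strip within 18 mm of its middle line and 147 mm along it, plates facing the reader within 0.25 rad, while the button was pressed 4.5 mm (value of joint scan below 0.002 m and x of can1 in the frame of carrier between -0.155 and 0.155 m and y of can1 in the frame of carrier between -0.02 and 0.02 m and z of each of can1, can2, can3, can4 in the frame of carrier below 0.014 m and angle between each of can1, can2, can3, can4's own z axis and vertical below 0.15 rad and linear speed of each of can1, can2, can3, can4 below 0.03 m/s and contact force between the fingers and can1 below 0.5 N and x of can2 in the frame of carrier between -0.155 and 0.155 m and y of can2 in the frame of carrier between -0.02 and 0.02 m and contact force between the fingers and can2 below 0.5 N and x of can3 in the frame of carrier between -0.155 and 0.155 m and y of can3 in the frame of carrier between -0.02 and 0.02 m and contact force between the fingers and can3 below 0.5 N and x of can4 in the frame of carrier between -0.155 and 0.155 m and y of can4 in the frame of carrier between -0.02 and 0.02 m and contact force between the fingers and can4 below 0.5 N); the robot touches nothing.
It fails at once if a bystander (wrench, offcut, magnet, hammer, spray can or clamp) is moved more than 60 mm (distance of any of wrench, offcut, magnet, hammer, spray, clamp from where it was at the start of the episode above 0.06 m).
Of can1, can2, can3, can4 only 3 to 4 are there at a start; the rules pass over those that are not, and their reading is None.
At some moment in a run one of can1, can2, can3, can4 may be knocked a few centimetres aside while the robot is not near it.
It also fails if it takes over 210 s, if anything falls off the work surface, if the arm or the gripper's body presses on something with over 40 N, if the wrist force passes 120 N, or if a joint passes its speed limit or range.

## Working session

There is one attempt and no reset: what is moved stays moved. The work goes in short steps, Python scripts to look and compute and a tool call to move; the robot and the scene stay as the last step left them, time stands still between calls to the robot, and variables do not carry over. Pictures are saved under pics/ and viewed, at most 14 in all, crops included, and the job is handed in when it is done.

Besides the shell and the picture viewer there is one more tool, called after ">>>" as name(argument=value, ...) on one line, values as JSON. drive_tool: Moves the arm, as the interface text tells. Its arguments: {"type":"object","properties":{"deltas":{"type":"array"},"jaw":{"type":"number"},"force":{"type":"number"}},"required":["deltas"]}

```bash
ls; mkdir -p pics; python3 - <<'E'
from station import manip, vision
import cv2
print(manip.sense())
for n in("scene","side","wrist"):
    im=vision.snapshot(n); cv2.imwrite(f"pics/{n}0.png",im[...,::-1]); m=vision.camera_model(n); print(n,m)
E
```

```text
pics
{'t': 0.0, 'q': array([-1.47446131e+00,  5.28481676e-01,  1.43393390e+00,  2.15639539e-06,
        1.18141671e+00, -1.78494992e-01]), 'qd': array([-0.00162587,  0.00062139,  0.00164837, -0.00117452, -0.00066303,
        0.00029679]), 'tau': array([ 2.60504257e-04, -4.42353702e+01, -1.78023756e+01, -3.21601046e-04,
        8.39369459e-03,  9.74442031e-06]), 'tcp_pos': array([ 0.16957432, -0.60078835,  0.23031406]), 'tool_rot': array([ 9.90572841e-01,  1.36982457e-01,  4.69853738e-05, -1.11883268e-03]), 'force': array([ 0.5553193 ,  0.07426472, -0.34443889]), 'ft_torque': array([0.00301146, 0.00632727, 0.05530764]), 'gripper_force': 0.0, 'finger_gap': 1.0029927353882209}
scene {'camera_matrix': array([[497.97662745,   0.        , 321.3003103 ],
       [  0.        , 497.97662745, 186.91676332],
       [  0.        ,   0.        ,   1.        ]]), 'rvec': array([ 2.20920866,  0.62693293, -0.26083939]), 'tvec': array([-0.52981706, -0.12316215,  1.76822846])}
side {'camera_matrix': array([[386.58431224,   0.        , 308.6706281 ],
       [  0.        , 386.58431224, 202.46897989],
       [  0.        ,   0.        ,   1.        ]]), 'rvec': array([ 0.26291833, -2.76075457,  1.28650887]), 'tvec': array([0.60604679, 0.11499532, 0.95643742])}
wrist {'camera_matrix': array([[318.27780259,   0.        , 322.30511858],
       [  0.        , 318.27780259, 200.14144332],
       [  0.        ,   0.        ,   1.        ]]), 'rvec': array([-2.28271754,  1.72854309,  0.29093885]), 'tvec': array([-0.6244017 , -0.0411513 ,  0.38043014])}
```

View pics/scene0.png

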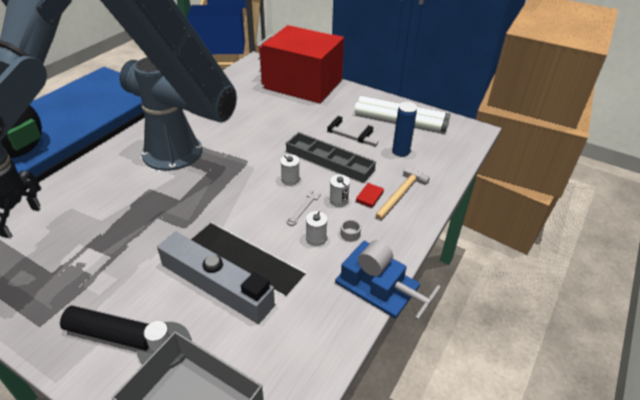

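View pics/side0.png

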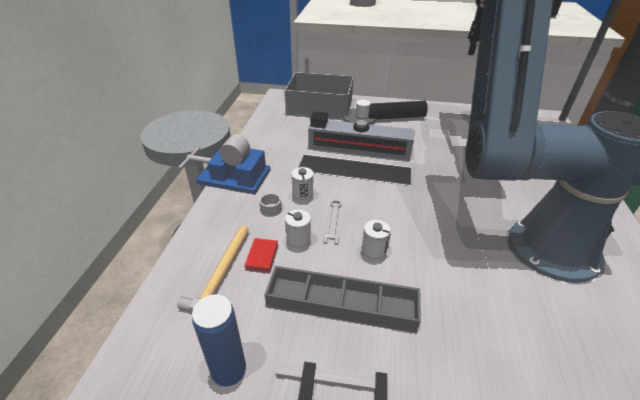

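Both views show three canisters, with no fourth visible. In side they sit at about (303,186), (298,230) and (376,239). The reader is at (360,138) with the strip in front of it, and the carrier is at (343,297). Next I'll enlarge this and measure.

```bash
cat > h.py <<'E'
from station import manip, vision
import numpy as np, cv2
from scipy.spatial.transform import Rotation as R
def cam(n):
    m=vision.camera_model(n); return m["camera_matrix"],cv2.Rodrigues(m["rvec"])[0],np.array(m["tvec"]).ravel()
def ray(c,px,z):
    K,Rm,t=c; o=-Rm.T@t; d=Rm.T@np.linalg.inv(K)@np.array([px[0],px[1],1.]); return o+d*(z-o[2])/d[2]
def proj(c,p):
    K,Rm,t=c; q=K@(Rm@np.asarray(p,float)+t); return q[:2]/q[2]
E
python3 - <<'E'
from h import *
im=cv2.imread("pics/side0.png"); cv2.imwrite("pics/sidecrop.png",cv2.resize(im[90:340,255:430],None,fx=3.2*.75,fy=3.2*.75,interpolation=cv2.INTER_CUBIC))
im=cv2.imread("pics/scene0.png"); cv2.imwrite("pics/scenecrop.png",cv2.resize(im[120:325,150:400],None,fx=2.9,fy=2.9,interpolation=cv2.INTER_CUBIC))
c=cam("side");s=cam("scene")
for n,p,z in [("canA cap",(303,172),.094),("canB cap",(298,215),.094),("canC cap",(376,226),.094),("stripL near",(296,177),0),("strip R near",(410,182),0),("car c",(343,297),.042),("button",(361,124),.09)]: print(n,ray(c,p,z))
for n,p,z in [("canC",(288,157),.094),("canB",(340,179),.094),("canA",(316,215),.094),("strip1",(210,224),0),("strip2",(304,272),0),("button",(212,258),.09)]: print(n,ray(s,p,z))
E
```

```text
canA cap [ 0.64751695 -0.07648094  0.094     ]
canB cap [0.62390601 0.09700166 0.094     ]
canC cap [0.44030692 0.10061651 0.094     ]
stripL near [ 0.69118117 -0.17544276  0.        ]
strip R near [ 0.34683973 -0.21439595  0.        ]
car c [0.49229489 0.27123269 0.042     ]
button [ 0.51693414 -0.38031918  0.09      ]
canC [0.43246974 0.09780767 0.094     ]
canB [0.62873152 0.09174815 0.094     ]
canA [ 0.64971426 -0.08266785  0.094     ]
strip1 [ 0.35004076 -0.20343972  0.        ]
strip2 [ 0.68990396 -0.20854431  0.        ]
button [ 0.50462465 -0.35793654  0.09      ]
```

View pics/sidecrop.png

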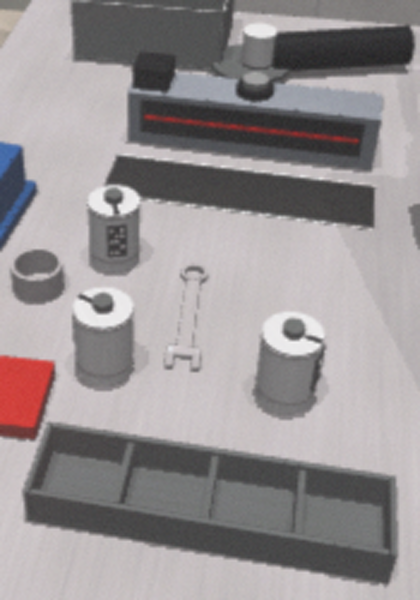

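View pics/scenecrop.png

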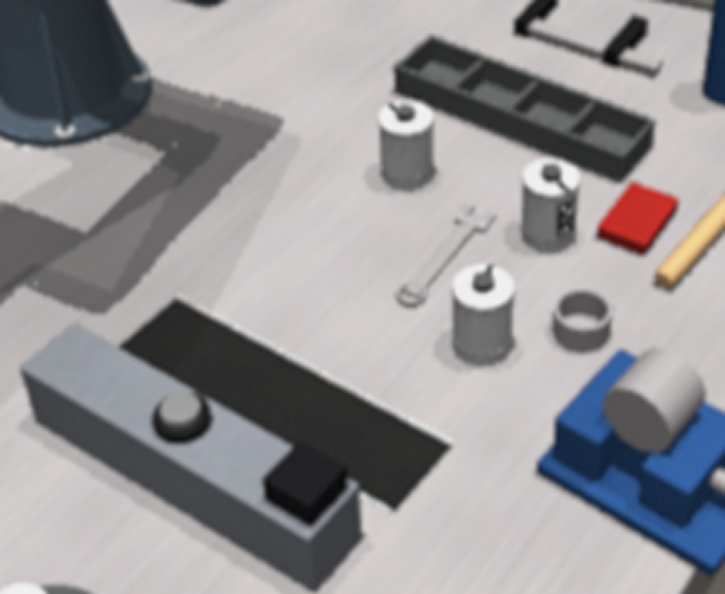

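```bash
python3 - <<'E'
from h import *
np.set_printoptions(precision=4,suppress=True)
S=cam("side");C=cam("scene")
s=lambda u,v:((u+.5)/2.4-.5+255,(v+.5)/2.4-.5+90)
c=lambda u,v:((u+.5)/2.9-.5+150,(v+.5)/2.9-.5+120)
def both(n,a,b,z):
    p=ray(S,s(*a),z);q=ray(C,c(*b),z);m=(p+q)/2;print(n,p[:2],q[:2],m[:2]);return m
T=[both("strip",a,b,0) for a,b in [((118,157),(395,508)),((374,187),(121,346)),((373,224),(178,299)),((106,183),(451,445))]]
print("strip c",np.mean(T,0)); d=T[0]+T[3]-T[1]-T[2]; print("dir",np.degrees(np.arctan2(d[1],d[0])),np.linalg.norm(T[0]-T[1]),np.linalg.norm(T[1]-T[2]))
K=[both("car",a,b,.042) for a,b in [((52,424),(653,124)),((397,478),(432,37)),((391,547),(396,68)),((27,491),(622,158))]]
print("car c",np.mean(K,0));d=K[0]+K[3]-K[1]-K[2]; print(np.degrees(np.arctan2(d[1],d[0])),np.linalg.norm(d)/2)
for n,a,b,ae,be in [("A",(115,206),(483,289),(117,216),(490,265)),("B",(103,309),(551,178),(78,296),(573,191)),("C",(292,334),(407,120),(322,341),(390,104))]:
    m=both(n,a,b,.084); e=both(" bar",ae,be,.084); d=e-m; print(n,"yaw",np.degrees(np.arctan2(d[1],d[0])))
both("button",(257,79),(182,398),.1)
E
```

```text
strip [ 0.6919 -0.3002] [ 0.691  -0.2985] [ 0.6914 -0.2993]
strip [ 0.3447 -0.2919] [ 0.3451 -0.2795] [ 0.3449 -0.2857]
strip [ 0.3465 -0.2092] [ 0.3493 -0.1978] [ 0.3479 -0.2035]
strip [ 0.695  -0.2354] [ 0.6948 -0.2101] [ 0.6949 -0.2228]
strip c [ 0.5198 -0.2528  0.    ]
dir -2.718732554357187 0.3468371954265981 0.08228477089204106
car [0.6484 0.2173] [0.6562 0.2862] [0.6523 0.2517]
car [0.3355 0.2203] [0.3437 0.2955] [0.3396 0.2579]
car [0.3421 0.2923] [0.343  0.2167] [0.3426 0.2545]
car [0.6506 0.2946] [0.6545 0.2113] [0.6526 0.2529]
car c [0.4967 0.2543 0.042 ]
-0.7128120576633039 0.3113835209280283
A [ 0.6481 -0.0738] [ 0.6541 -0.0884] [ 0.6511 -0.0811]
 bar [ 0.6421 -0.0556] [ 0.6423 -0.0558] [ 0.6422 -0.0557]
A yaw 109.46116250659982
B [0.6247 0.0984] [0.6272 0.0933] [0.626  0.0958]
 bar [0.6537 0.0841] [0.6573 0.0872] [0.6555 0.0857]
B yaw -19.02613659826274
C [0.4385 0.0993] [0.4424 0.0942] [0.4404 0.0968]
 bar [0.4098 0.1037] [0.4099 0.1083] [0.4099 0.106 ]
C yaw 163.25338659733507
button [ 0.5144 -0.3713] [ 0.5099 -0.3606] [ 0.5122 -0.366 ]
```

The geometry checks out: the strip measures 347×~85 mm, the carrier 311 mm, and the caps agree between views to within 10 mm. Next I'll move to a wrist-camera viewpoint over the canisters.

```bash
cat >> h.py <<'E'
def yaw(): return np.degrees(R.from_quat(manip.sense()["tool_rot"]).as_euler("ZYX")[0])
def go(x,y,z,yw,p=None,y0=None):
    "print tool-frame delta (mm, rad) from pose p,y0 (default: now)"
    s=manip.sense(); p=s["tcp_pos"] if p is None else np.array(p,float)
    y0=yaw() if y0 is None else y0
    d=(np.array([x,y,z])-p)*1000; a=np.radians(y0); t=(yw-y0+180)%360-180
    if y0 is not None and abs(yw-y0)<360: t=yw-y0
    print("d",np.round([d[0]*np.cos(a)+d[1]*np.sin(a), d[0]*np.sin(a)-d[1]*np.cos(a), -d[2]],1),"turn",round(-np.radians(t),3),"rad")
E
python3 - <<'E'
from h import *
K,Rm,t=cam("wrist"); o=-Rm.T@t; s=manip.sense(); T=R.from_quat(s["tool_rot"]).as_matrix()
print("cam in tool",T.T@(o-s["tcp_pos"]),"\naxes in tool\n",T.T@Rm.T)
print(yaw(),s["tcp_pos"]); go(.47,-.02,.34,yaw())
E
```

```text
cam in tool [ 0.08473868  0.00017758 -0.14177524] 
axes in tool
 [[-4.52729699e-04 -9.45306376e-01 -3.26183461e-01]
 [ 9.99999766e-01 -5.95145303e-04  3.36819827e-04]
 [-5.12524485e-04 -3.26183232e-01  9.45306425e-01]]
15.746710166635577 [ 0.169569   -0.60099039  0.23055635]
d [ 446.8 -477.7 -109.4] turn -0.0 rad
```

>>> drive_tool(deltas=[[[28,-23,-6,0],[56,-47,-12,0],[84,-70,-17,0],[112,-93,-17,0],[140,-117,-17,0]]], jaw=85)

```text
t: 0.57
tcp_pos: [0.2733, -0.4497, 0.2484]
tool_rot: [0.991, 0.137, 0.0, 0.0]
force: [0.7, -0.4, -0.1]
finger_gap: 0.999
gripper_force: 0.0
```

>>> drive_tool(deltas=[[[28,-23,-6,0],[56,-47,-12,0],[84,-70,-17,0],[112,-93,-17,0],[140,-117,-17,0]]])

```text
t: 0.98
tcp_pos: [0.3764, -0.299, 0.2656]
tool_rot: [0.991, 0.137, 0.0, 0.0]
force: [0.1, -0.3, -0.0]
finger_gap: 0.994
gripper_force: 0.0
```

>>> drive_tool(deltas=[[[28,-23,-6,0],[56,-47,-12,0],[84,-70,-17,0],[112,-93,-17,0],[140,-117,-17,0]]])

```text
t: 1.4
tcp_pos: [0.4795, -0.1482, 0.2827]
tool_rot: [0.991, 0.137, 0.0, 0.0]
force: [1.1, 0.2, -1.4]
finger_gap: 0.996
gripper_force: 0.0
```

>>> drive_tool(deltas=[[[28,-23,-6,0],[56,-47,-12,0],[84,-70,-17,0],[112,-93,-17,0],[140,-117,-17,0]]])

```text
t: 1.82
tcp_pos: [0.5824, 0.0026, 0.2996]
tool_rot: [0.991, 0.137, 0.0, 0.0]
force: [0.4, -1.2, 0.4]
finger_gap: 0.994
gripper_force: 0.0
```

>>> drive_tool(deltas=[[[0,0,0,0],[0,0,0,0]]])

```text
t: 1.98
tcp_pos: [0.5819, 0.0026, 0.2987]
tool_rot: [0.99, 0.139, -0.0, -0.0]
force: [-0.4, -0.1, 0.1]
finger_gap: 0.994
gripper_force: 0.0
```

```bash
python3 - <<'E'
from h import *
print(manip.sense()["tcp_pos"],yaw(),manip.sense()["t"])
im=vision.snapshot("wrist"); np.save("w1.npy",im)
import pickle; pickle.dump(cam("wrist"),open("w1.pkl","wb"))
cv2.imwrite("pics/w1.png",im[...,::-1])
c=cam("wrist")
for p in [(.651,-.078),(.626,.096),(.44,.097)]: print(proj(c,[*p,.084]))
E
```

```text
[0.58193259 0.00263641 0.29870724] 15.958840863402997 1.9833
[408.95797611 127.7964718 ]
[248.72946804 105.59509349]
[218.40015983 253.5937748 ]
```

View pics/w1.png

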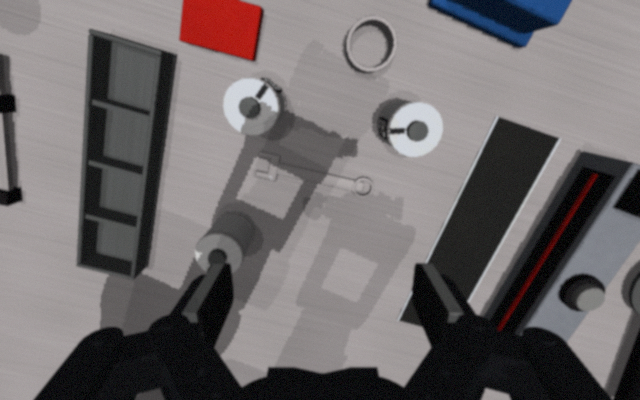

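The wrist view shows A's disc at about (414,130) with its bar to the left, B's disc at (252,106) with its bar up-right, and C's disc at (219,256) in shadow. The strip, the button (590,292) and the carrier are also in view.

```bash
python3 - <<'E'
from h import *; import pickle
np.set_printoptions(precision=4,suppress=True)
im=np.load("w1.npy"); c=pickle.load(open("w1.pkl","rb")); g=cv2.cvtColor(im,cv2.COLOR_RGB2GRAY)
for n,(u,v),th in [("A",(414,130),190),("B",(252,106),190),("C",(219,256),150)]:
    m=np.zeros_like(g); cv2.circle(m,(u,v),34,255,-1); b=((g>th)&(m>0)).astype(np.uint8)
    k,l,s,_=cv2.connectedComponentsWithStats(b); i=1+np.argmax(s[1:,4]); cs,_=cv2.findContours((l==i).astype(np.uint8),0,2)
    h=cv2.convexHull(max(cs,key=cv2.contourArea)); P=np.array([ray(c,p[0],.084)[:2] for p in h]); o,r=cv2.minEnclosingCircle((P*1000).astype(np.float32))
    # dark pixels between r 14..27 mm around centre -> bar
    o=np.array(o)/1000; best=[]
    for a in range(0,360,2):
        d=np.array([np.cos(np.radians(a)),np.sin(np.radians(a))]); vs=[cv2.getRectSubPix(g,(1,1),tuple(map(float,proj(c,[*(o+d*q),.084]))))[0,0] for q in np.arange(.016,.027,.002)]; best.append((np.mean(vs),a))
    best.sort(); print(n,o,"r",r,best[:8])
for n,z,pts in [("strip",0,[(498,118),(558,137),(401,318)]),("car",.042,[(90,30),(176,54),(135,277),(78,265)]),("btn",.1,[(590,292)])]: print(n,np.array([ray(c,p,z)[:2] for p in pts]))
cr=lambda u,v,s,f:cv2.resize(im[v-s:v+s,u-s:u+s],None,fx=f,fy=f,interpolation=cv2.INTER_CUBIC)
cv2.imwrite("pics/w1c.png",np.hstack([cr(414,130,36,5),cr(219,256,36,5)])[...,::-1])
E
```

```text
A [ 0.6509 -0.0864] r 29.180057525634766 [(np.float64(43.5), 108), (np.float64(44.666666666666664), 106), (np.float64(51.666666666666664), 110), (np.float64(62.666666666666664), 104), (np.float64(72.16666666666667), 112), (np.float64(89.0), 102), (np.float64(103.5), 114), (np.float64(123.16666666666667), 100)]
B [0.6257 0.097 ] r 28.721025466918945 [(np.float64(48.5), 328), (np.float64(48.5), 330), (np.float64(57.5), 326), (np.float64(58.166666666666664), 332), (np.float64(79.0), 324), (np.float64(82.0), 334), (np.float64(107.66666666666667), 322), (np.float64(119.16666666666667), 336)]
C [0.4319 0.1243] r 7.339725971221924 [(np.float64(50.166666666666664), 264), (np.float64(50.333333333333336), 262), (np.float64(50.333333333333336), 274), (np.float64(50.666666666666664), 266), (np.float64(50.666666666666664), 272), (np.float64(50.833333333333336), 268), (np.float64(50.833333333333336), 270), (np.float64(50.833333333333336), 276)]
strip [[ 0.6929 -0.2127]
 [ 0.6923 -0.3031]
 [ 0.3505 -0.2017]]
car [[0.6529 0.2912]
 [0.6546 0.1957]
 [0.3432 0.2151]
 [0.3411 0.2949]]
btn [[ 0.5236 -0.3653]]
```

View pics/w1c.png

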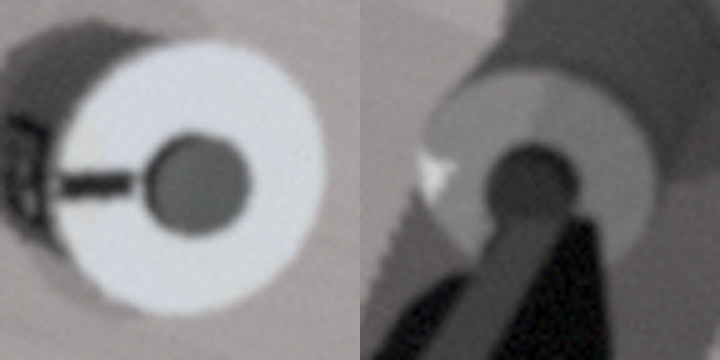

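```bash
python3 - <<'E'
from h import *
go(.651,-.086,.15,17); go(.651,-.086,.05,17,(.651,-.086,.15),17)
E
```

```text
d [ 43.2 103.2 148.7] turn -0.02 rad
d [  0.   0. 100.] turn -0.0 rad
```

>>> drive_tool(deltas=[[[10,24,30,-0.02],[20,48,60,-0.02],[30,72,90,-0.02],[39,95,120,-0.02],[43,103,149,-0.02]]])

```text
t: 2.45
tcp_pos: [0.6521, -0.0916, 0.149]
tool_rot: [0.989, 0.145, 0.001, 0.001]
force: [0.2, 0.3, 0.4]
finger_gap: 0.995
gripper_force: 0.0
```

>>> drive_tool(deltas=[[[0,0,0,0],[0,0,0,0]]])

```text
t: 2.62
tcp_pos: [0.6487, -0.0879, 0.1483]
tool_rot: [0.989, 0.145, -0.003, -0.001]
force: [0.3, -0.2, 1.0]
finger_gap: 0.997
gripper_force: 0.0
```

```bash
python3 - <<'E'
from h import *
print(manip.sense()["tcp_pos"],yaw()); c=cam("wrist")
im=vision.snapshot("wrist"); cv2.imwrite("pics/w2.png",im[...,::-1]); print(proj(c,[.651,-.086,.094]),proj(c,[.651,-.086,.084])); go(.651,-.086,.05,17)
E
```

```text
[ 0.64868642 -0.08792714  0.14834748] 16.721693150831985
[320.43059376 220.05674697] [320.55071897 214.4538695 ]
d [  1.4  -1.1 100.5] turn -0.004 rad
```

View pics/w2.png

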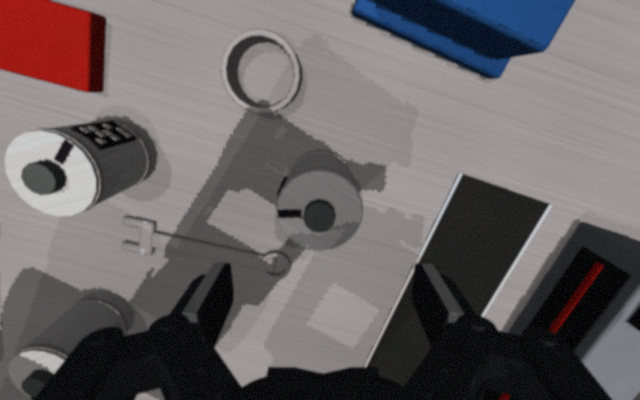

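Canister A's cap is at (319,215), which is 5 px (about 3 mm) further along tool x than predicted. The grasp will be corrected by that.

>>> drive_tool(deltas=[[[4,-1,25,0],[4,-1,50,0],[4,-1,75,0],[4,-1,95,0],[4,-1,100,0]]])

```text
t: 3.08
tcp_pos: [0.6531, -0.0836, 0.05]
tool_rot: [0.989, 0.147, -0.001, -0.001]
force: [-0.2, 0.1, 0.0]
finger_gap: 0.993
gripper_force: 0.0
```

>>> drive_tool(deltas=[[[0,0,0,0],[0,0,0,0],[0,0,0,0],[0,0,0,0],[0,0,0,0]]], jaw=50, force=50)

```text
t: 3.5
tcp_pos: [0.6559, -0.0844, 0.0533]
tool_rot: [0.989, 0.147, 0.002, 0.001]
force: [-1.3, 2.2, 6.4]
finger_gap: 0.69
gripper_force: 54.6
```

>>> drive_tool(deltas=[[[0,0,0,0],[0,0,0,0],[0,0,-10,0],[0,0,-20,0],[0,0,-20,0]]])

```text
t: 3.92
tcp_pos: [0.656, -0.085, 0.0729]
tool_rot: [0.989, 0.147, 0.002, 0.001]
force: [0.7, 0.5, -3.2]
finger_gap: 0.683
gripper_force: 55.0
```

>>> drive_tool(deltas=[[[-12,26,-25,-0.12],[-30,62,-37,-0.24],[-45,94,-37,-0.36],[-60,126,-37,-0.48],[-75,156,-37,-0.6]]])

```text
t: 4.33
tcp_pos: [0.6278, -0.2576, 0.1078]
tool_rot: [0.9, 0.435, 0.0, 0.001]
force: [-0.3, 0.0, -4.4]
finger_gap: 0.685
gripper_force: 56.3
```

>>> drive_tool(deltas=[[[0,0,0,-0.12],[0,0,0,-0.24],[0,0,0,-0.36],[0,0,0,-0.48],[0,0,0,-0.6]]])

```text
t: 4.75
tcp_pos: [0.6276, -0.2558, 0.107]
tool_rot: [0.732, 0.682, -0.0, -0.0]
force: [0.8, 0.8, -5.1]
finger_gap: 0.688
gripper_force: 56.5
```

>>> drive_tool(deltas=[[[0,0,0,-0.12],[0,0,0,-0.24],[0,0,0,-0.36],[0,0,0,-0.48],[0,0,0,-0.6]]])

```text
t: 5.17
tcp_pos: [0.6276, -0.2555, 0.107]
tool_rot: [0.497, 0.868, -0.0, -0.0]
force: [-0.5, 0.4, -4.3]
finger_gap: 0.688
gripper_force: 56.5
```

>>> drive_tool(deltas=[[[0,0,0,-0.12],[0,0,0,-0.24],[0,0,0,-0.36],[0,0,0,-0.48],[0,0,0,-0.6]]])

```text
t: 5.58
tcp_pos: [0.6277, -0.2555, 0.107]
tool_rot: [0.219, 0.976, 0.0, -0.0]
force: [0.1, 0.0, -3.8]
finger_gap: 0.688
gripper_force: 56.5
```

>>> drive_tool(deltas=[[[0,0,0,-0.12],[0,0,0,-0.24],[0,0,0,-0.36],[0,0,0,-0.41],[0,0,0,-0.41]]])

```text
t: 6.0
tcp_pos: [0.6277, -0.2555, 0.107]
tool_rot: [0.018, 1.0, 0.0, -0.0]
force: [0.3, 0.1, -4.9]
finger_gap: 0.687
gripper_force: 56.5
```

```bash
python3 - <<'E'
from h import *
s=manip.sense();print(s["tcp_pos"],yaw(),s["q"][5],s["force"],s["finger_gap"]); c=cam("wrist")
im=vision.snapshot("wrist"); cv2.imwrite("pics/w3.png",im[...,::-1]); go(.63,-.2565,.054,178)
E
```

```text
[ 0.62768355 -0.25553655  0.10701967] 177.92906654733062 -2.0856415580067837 [ 0.27006189  0.11657243 -4.87304393] 0.6874205776719251
d [-2.3 -0.9 53. ] turn -0.003 rad
```

View pics/w3.png

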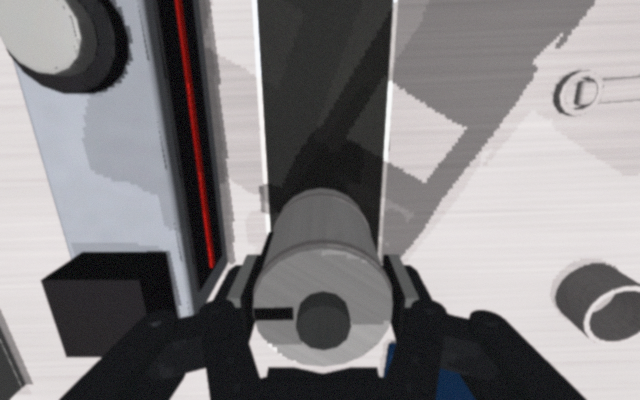

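The picture shows A held with its bar pointing left at the reader, centred between the white lines at columns 260 and 390. I'll lower it.

>>> drive_tool(deltas=[[[-2,-1,15,0],[-2,-1,30,0],[-2,-1,42,0],[-2,-1,49,0],[-2,-1,51,0]]])

```text
t: 6.47
tcp_pos: [0.6286, -0.2558, 0.0535]
tool_rot: [0.019, 1.0, 0.001, -0.002]
force: [-0.2, -0.2, -3.9]
finger_gap: 0.69
gripper_force: 56.6
```

>>> drive_tool(deltas=[[[0,0,1,0],[0,0,2,0],[0,0,2,0]]])

```text
t: 6.72
tcp_pos: [0.6305, -0.2569, 0.0547]
tool_rot: [0.018, 1.0, -0.0, 0.0]
force: [0.2, -0.7, -4.0]
finger_gap: 0.68
gripper_force: 56.6
```

```bash
python3 - <<'E'
from h import *; import cv2
np.set_printoptions(precision=4,suppress=True)
c=cam("wrist")
s=manip.sense(); print(s["tcp_pos"],yaw(),s["force"],s["gripper_force"])
# strip lines from w3, with its pose reconstructed: shift cam by measured motion
d=s["tcp_pos"]-np.array([.62768,-.25554,.10702]); K,Rm,t=c; o=-Rm.T@t-d; c=(K,Rm,-Rm@o)
for p in [(256,0),(268,235),(397,0),(381,235)]: print(ray(c,p,0)[:2])
E
```

```text
[ 0.6305 -0.2569  0.0547] 177.88766729981938 [ 0.2485 -0.72   -4.0437] 56.60061836242676
[ 0.4847 -0.2955]
[ 0.6602 -0.3037]
[ 0.4883 -0.1998]
[ 0.6637 -0.2066]
```

>>> drive_tool(deltas=[[[0,0,1,0],[0,0,2,0],[0,0,2,0],[0,0,2,0]]])

```text
t: 7.05
tcp_pos: [0.6307, -0.257, 0.0534]
tool_rot: [0.018, 1.0, -0.0, 0.001]
force: [0.6, 0.7, 0.7]
finger_gap: 0.688
gripper_force: 56.9
```

>>> drive_tool(deltas=[[[0,0,0.7,0],[0,0,1.5,0],[0,0,1.5,0],[0,0,1.5,0]]])

```text
t: 7.38
tcp_pos: [0.631, -0.257, 0.0533]
tool_rot: [0.018, 1.0, -0.001, 0.001]
force: [-1.6, 1.4, 8.4]
finger_gap: 0.682
gripper_force: 58.0
```

A is down. Next I'll write an automatic canister finder, test it on the first wrist image, then release and go to B.

```bash
cat >> h.py <<'E'
def find(im,c,x0,y0,zb=0.,r=.025):
    "fit can (rim circle z=.084 bright in/dark out, cap circle dark in) near x0,y0; returns x,y,score,bar yaw"
    g=cv2.GaussianBlur(cv2.cvtColor(im,cv2.COLOR_RGB2GRAY),(3,3),0).astype(np.float32)
    a=np.radians(np.arange(0,360,6)); U=np.c_[np.cos(a),np.sin(a),0*a]
    K,Rm,t=c
    def samp(P):
        q=(P@Rm.T+t)@K.T; q=(q[...,:2]/q[...,2:]).astype(np.float32)
        return cv2.remap(g,q[...,0],q[...,1],cv2.INTER_LINEAR,borderMode=cv2.BORDER_REPLICATE)
    def score(x,y):
        o=np.array([x,y,zb+.084]); k=np.array([x,y,zb+.094])
        e=np.abs(samp(o+U*.028)-samp(o+U*.032)); cp=samp(o+U*.0155)-samp(k+U*.0085)
        return np.mean(np.minimum(e,50))+np.mean(np.clip(cp,-50,50))
    best=(-1e9,x0,y0)
    for st,rr in ((.003,r),(.001,.003),(.0005,.001)):
        _,bx,by=best
        best=max((score(x,y),x,y) for x in np.arange(bx-rr,bx+rr+1e-9,st) for y in np.arange(by-rr,by+rr+1e-9,st))
    sc,x,y=best; o=np.array([x,y,zb+.084]); d=np.arange(0,360,2); b=np.radians(d); V=np.c_[np.cos(b),np.sin(b),0*b]
    m=np.median([samp(o+V*q) for q in (.018,.021,.024)],0); s=[np.sum(np.roll(m,-i)[[-2,-1,0,1,2]]) for i in range(180)]
    i=int(np.argmin(s)); w=[(np.median(m)-m[(i+j)%180]).clip(0) for j in range(-8,9)]
    return round(x,4),round(y,4),round(float(sc),1),round(float(d[i]+2*np.dot(w,range(-8,9))/(np.sum(w)+1e-6)),1),round(float(np.median(m)-m[i]),1)
E
python3 - <<'E'
from h import *; import pickle
im=np.load("w1.npy"); c=pickle.load(open("w1.pkl","rb"))
for p in [(.651,-.08),(.63,.1),(.44,.097)]: print(find(im,c,*p))
E
```

```text
Traceback (most recent call last):
  File "h.py", line 37, in find
    return round(x,4),round(y,4),round(float(sc),1),round(float(d[i]+2*np.dot(w,range(-8,9))/(np.sum(w)+1e-6)),1),round(float(np.median(m)-m[i]),1)
                                                                       ~~~~~~^^^^^^^^^^^^^^^
ValueError: shapes (17,1) and (17,) not aligned: 1 (dim 1) != 17 (dim 0)
```

>>> drive_tool(deltas=[[[0,0,-1,0],[0,0,-1,0],[0,0,-1,0],[0,0,-1,0]]], jaw=85)

```text
t: 7.72
tcp_pos: [0.63, -0.2567, 0.0517]
tool_rot: [0.018, 1.0, -0.0, 0.0]
force: [0.6, -0.1, 0.3]
finger_gap: 0.992
gripper_force: 0.0
```

>>> drive_tool(deltas=[[[0,0,-20,0],[0,0,-50,0],[0,0,-85,0],[0,0,-120,0],[0,0,-150,0]]])

```text
t: 8.13
tcp_pos: [0.6303, -0.2568, 0.2038]
tool_rot: [0.018, 1.0, -0.0, 0.0]
force: [0.2, 0.4, -0.1]
finger_gap: 0.997
gripper_force: 0.0
```

```bash
python3 - <<'E'
from h import *
s=manip.sense();print(s["tcp_pos"],yaw(),s["finger_gap"]); c=cam("wrist")
im=vision.snapshot("wrist"); print(find(im,c,.63,-.257)); go(.628,.098,.16,178)
E
```

```text
[ 0.63027399 -0.25677979  0.20376549] 177.8921247135687 0.9971405584026135Traceback (most recent call last):
  File "<stdin>", line 3, in <module>
  File "h.py", line 37, in find
    return round(x,4),round(y,4),round(float(sc),1),round(float(d[i]+2*np.dot(w,range(-8,9))/(np.sum(w)+1e-6)),1),round(float(np.median(m)-m[i]),1)
                                                                       ~~~~~~^^^^^^^^^^^^^^^
ValueError: shapes (17,1) and (17,) not aligned: 1 (dim 1) != 17 (dim 0)
```

```bash
sed -i 's/borderMode=cv2.BORDER_REPLICATE)/borderMode=cv2.BORDER_REPLICATE).ravel()/' h.py; python3 - <<'E'
from h import *; import pickle
im=np.load("w1.npy"); c=pickle.load(open("w1.pkl","rb"))
for p in [(.651,-.08),(.63,.1),(.44,.097)]: print(find(im,c,*p))
c=cam("wrist"); im=vision.snapshot("wrist"); print("A",find(im,c,.63,-.257))
go(.628,.098,.19,178)
for n in("scene","side"):
    im=vision.snapshot(n); print(n,[find(im,cam(n),*p,r=.03) for p in [(.628,.098),(.44,.097),(.63,-.257)]])
E
```

```text
(np.float64(0.651), np.float64(-0.085), 91.8, 108.9, 161.7)
(np.float64(0.6255), np.float64(0.094), 87.2, 336.2, 161.7)
(np.float64(0.439), np.float64(0.098), 59.8, 219.4, 103.6)
A (np.float64(0.636), np.float64(-0.2575), 85.3, 268.8, 99.5)
d [ 18.6 356.2  18.6] turn -0.002 rad
scene [(np.float64(0.6265), np.float64(0.095), 60.2, 337.8, 87.2), (np.float64(0.4655), np.float64(0.121), 50.9, 90.0, 134.6), (np.float64(0.6375), np.float64(-0.2605), 60.2, 263.5, 61.3)]
side [(np.float64(0.625), np.float64(0.0965), 60.4, 331.3, 100.6), (np.float64(0.4375), np.float64(0.0995), 60.6, 174.7, 120.5), (np.float64(0.6365), np.float64(-0.2625), 49.6, 274.3, 67.1)]
```

>>> drive_tool(deltas=[[[1.5,35,3,-0.12],[3,70,7,-0.24],[5,105,10,-0.36],[7,141,13,-0.48],[8.5,177,17,-0.6]]])

```text
t: 8.75
tcp_pos: [0.6263, -0.0777, 0.1822]
tool_rot: [-0.28, 0.96, 0.001, -0.002]
force: [0.2, 0.7, 0.2]
finger_gap: 0.999
gripper_force: 0.0
```

>>> drive_tool(deltas=[[[-18,30,3,-0.12],[-37,60,7,-0.24],[-55,90,10,-0.36],[-75,122,14,-0.48],[-92,150,17,-0.484]]])

```text
t: 9.17
tcp_pos: [0.6236, 0.0988, 0.165]
tool_rot: [-0.502, 0.865, 0.002, -0.002]
force: [0.5, 0.3, 0.5]
finger_gap: 0.993
gripper_force: 0.0
```

>>> drive_tool(deltas=[[[0,0,0,0],[0,0,0,0]]])

```text
t: 9.33
tcp_pos: [0.6237, 0.0986, 0.1652]
tool_rot: [-0.502, 0.865, 0.001, -0.002]
force: [-0.1, 0.0, -0.0]
finger_gap: 0.996
gripper_force: 0.0
```

```bash
python3 - <<'E'
from h import *
s=manip.sense();print(s["tcp_pos"],yaw(),s["q"][5]); c=cam("wrist")
im=vision.snapshot("wrist"); cv2.imwrite("pics/w4.png",im[...,::-1]); f=find(im,c,.6265,.096); print(f); go(f[0]+.001,f[1],.05,yaw())
E
```

```text
[0.62373507 0.09862975 0.16522907] -119.78886424410743 -2.6412906063771677
(np.float64(0.6255), np.float64(0.0955), 77.6, 336.6, 99.3)
d [  0.3  -2.6 115.7] turn -0.0 rad
```

View pics/w4.png

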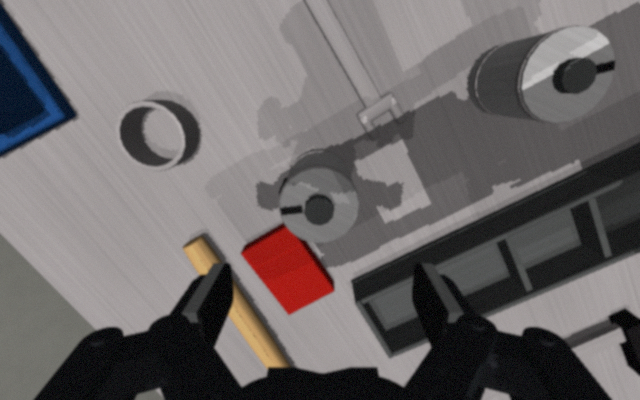

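B's cap is at (319,209) with its bar pointing left, at a yaw of about 336.5°. Tips at z=50 mm clear the magnet (20 mm) and the carrier.

>>> drive_tool(deltas=[[[0,-3,30,0],[0,-3,60,0],[0,-3,90,0],[0,-3,110,0],[0,-3,115,0]]])

```text
t: 9.8
tcp_pos: [0.6251, 0.0931, 0.0481]
tool_rot: [-0.499, 0.867, 0.002, -0.004]
force: [-0.6, -1.0, -0.2]
finger_gap: 0.994
gripper_force: 0.0
```

>>> drive_tool(deltas=[[[0,0,0,0],[0,0,0,0],[0,0,0,0],[0,0,0,0],[0,0,0,0]]], jaw=50)

```text
t: 10.22
tcp_pos: [0.6291, 0.0949, 0.054]
tool_rot: [-0.5, 0.866, -0.001, 0.001]
force: [-0.5, -0.1, -3.3]
finger_gap: 0.689
gripper_force: 54.0
```

>>> drive_tool(deltas=[[[0,0,0,0],[0,0,-20,0],[0,0,-50,0],[0,0,-80,0],[0,0,-80,0]]])

```text
t: 10.63
tcp_pos: [0.6327, 0.0952, 0.1393]
tool_rot: [-0.5, 0.866, -0.003, 0.005]
force: [0.9, 0.1, -0.3]
finger_gap: 0.683
gripper_force: 55.1
```

```bash
python3 - <<'E'
from h import *
s=manip.sense();print(s["tcp_pos"],yaw(),s["q"][5],s["force"]); p=s["tcp_pos"]; y=yaw()+360
m=p+(np.array([.52,-.2515,.12])-p)/2; ya=y-34.4; go(*m,ya,p,y); go(.52,-.2515,.12,171.5,m,ya)
E
```

```text
[0.63273122 0.09517655 0.13928208] -119.97715371418921 -2.6434495335116805 [ 0.92500691  0.08463019 -0.32114561]
d [178.3 -37.8   9.6] turn 0.6 rad
d [ 125.8 -131.9    9.6] turn 0.596 rad
```

>>> drive_tool(deltas=[[[35,-7,0,0.12],[71,-15,2,0.24],[107,-23,5,0.36],[142,-30,8,0.48],[178,-38,10,0.6]]])

```text
t: 11.05
tcp_pos: [0.571, -0.079, 0.1223]
tool_rot: [-0.219, 0.976, 0.0, -0.0]
force: [0.4, -1.3, -2.5]
finger_gap: 0.688
gripper_force: 54.8
```

>>> drive_tool(deltas=[[[25,-26,0,0.12],[50,-52,0,0.24],[75,-79,2,0.36],[100,-105,5,0.48],[126,-132,10,0.596]]])

```text
t: 11.47
tcp_pos: [0.5151, -0.2531, 0.1128]
tool_rot: [0.077, 0.997, -0.0, 0.0]
force: [-0.5, -1.0, -2.4]
finger_gap: 0.692
gripper_force: 54.8
```

>>> drive_tool(deltas=[[[0,0,0,0],[0,0,0,0]]])

```text
t: 11.63
tcp_pos: [0.5148, -0.2537, 0.1123]
tool_rot: [0.076, 0.997, 0.0, -0.0]
force: [0.1, 0.1, -2.4]
finger_gap: 0.691
gripper_force: 55.1
```

```bash
python3 - <<'E'
from h import *
s=manip.sense();print(s["tcp_pos"],yaw(),s["q"][5],s["force"]); p=s["tcp_pos"]
im=vision.snapshot("wrist"); c=cam("wrist"); print(find(im,c,p[0],p[1],zb=p[2]-.053,r=.012)); cv2.imwrite("pics/w5.png",im[...,::-1])
go(.52,-.2505,.0535,yaw())
E
```

```text
[ 0.514816   -0.253739    0.11226932] 171.26115495356729 -2.0708828412581015 [ 0.12358985  0.06894091 -2.43634954]
(np.float64(0.5143), np.float64(-0.2517), 78.0, 268.6, 105.0)
d [-4.7  2.3 58.8] turn -0.0 rad
```

>>> drive_tool(deltas=[[[-5,2,20,0],[-5,2,40,0],[-5,2,54,0],[-5,2,58,0],[-5,2,58,0]]])

```text
t: 12.1
tcp_pos: [0.5209, -0.2482, 0.0546]
tool_rot: [0.073, 0.997, 0.001, -0.001]
force: [-0.4, 0.4, -3.4]
finger_gap: 0.684
gripper_force: 55.1
```

>>> drive_tool(deltas=[[[0,0,1,0],[0,0,1.5,0],[0,0,1.5,0],[0,0,1.5,0]]])

```text
t: 12.43
tcp_pos: [0.5214, -0.2499, 0.0539]
tool_rot: [0.074, 0.997, 0.0, 0.0]
force: [-0.2, 2.3, 1.4]
finger_gap: 0.683
gripper_force: 55.4
```

>>> drive_tool(deltas=[[[0,0,-1,0],[0,0,-1,0],[0,0,-1,0],[0,0,-1,0]]], jaw=85)

```text
t: 12.77
tcp_pos: [0.5211, -0.2508, 0.0545]
tool_rot: [0.074, 0.997, -0.0, 0.0]
force: [0.0, -0.7, -0.6]
finger_gap: 0.996
gripper_force: 0.0
```

>>> drive_tool(deltas=[[[0,0,-25,0],[0,0,-60,0],[0,0,-95,0.12],[0,0,-125,0.24],[0,0,-130,0.36]]])

```text
t: 13.18
tcp_pos: [0.5237, -0.2526, 0.1901]
tool_rot: [0.255, 0.967, -0.002, 0.005]
force: [1.4, -0.1, 0.4]
finger_gap: 0.998
gripper_force: 0.0
```

```bash
python3 - <<'E'
from h import *
s=manip.sense();p=s["tcp_pos"];y=yaw();print(p,y); c=cam("wrist")
im=vision.snapshot("wrist"); print("B",find(im,c,.522,-.25),"A",find(im,c,.633,-.257))
im=vision.snapshot("side"); print("C",find(im,cam("side"),.438,.099,r=.03))
m=p+(np.array([.439,.098,.17])-p)/2; ya=y-34.4; go(*m,ya,p,y); go(.439,.098,.17,ya-34.4,m,ya); print(ya-34.4)
E
```

```text
[ 0.52374293 -0.25258052  0.19006398] 150.50732012264328
B (np.float64(0.5215), np.float64(-0.249), 93.0, 266.8, 97.7) A (np.float64(0.6355), np.float64(-0.2575), 80.3, 270.2, 183.0)
C (np.float64(0.438), np.float64(0.099), 66.7, 172.1, 104.5)
d [123.2 131.7  10. ] turn 0.6 rad
d [176.1  39.1  10. ] turn 0.6 rad
81.70732012264327
```

>>> drive_tool(deltas=[[[25,26,0,0.12],[50,53,0,0.24],[75,80,3,0.36],[100,106,6,0.48],[123,132,10,0.6]]])

```text
t: 13.7
tcp_pos: [0.4758, -0.0734, 0.1729]
tool_rot: [0.528, 0.849, -0.0, -0.002]
force: [1.1, 0.6, 0.7]
finger_gap: 0.992
gripper_force: 0.0
```

>>> drive_tool(deltas=[[[35,8,0,0.12],[70,16,0,0.24],[106,24,3,0.36],[141,32,6,0.48],[176,39,10,0.6]]])

```text
t: 14.12
tcp_pos: [0.4346, 0.0958, 0.1638]
tool_rot: [0.744, 0.668, -0.001, -0.001]
force: [0.2, 0.1, 0.1]
finger_gap: 0.994
gripper_force: 0.0
```

>>> drive_tool(deltas=[[[0,0,0,0],[0,0,0,0]]])

```text
t: 14.28
tcp_pos: [0.4341, 0.0958, 0.1637]
tool_rot: [0.741, 0.672, -0.001, -0.001]
force: [0.2, -1.2, 0.0]
finger_gap: 0.995
gripper_force: 0.0
```

```bash
python3 - <<'E'
from h import *
s=manip.sense();print(s["tcp_pos"],yaw(),s["q"][5]); c=cam("wrist")
im=vision.snapshot("wrist"); cv2.imwrite("pics/w6.png",im[...,::-1]); f=find(im,c,.439,.098); print(f); go(f[0],f[1],.05,yaw())
E
```

```text
[0.43406506 0.09582521 0.16371684] 84.4336804064821 0.062446817832508904
(np.float64(0.438), np.float64(0.0985), 82.1, 165.4, 84.6)
d [  4.    2.3 114. ] turn -0.0 rad
```

View pics/w6.png

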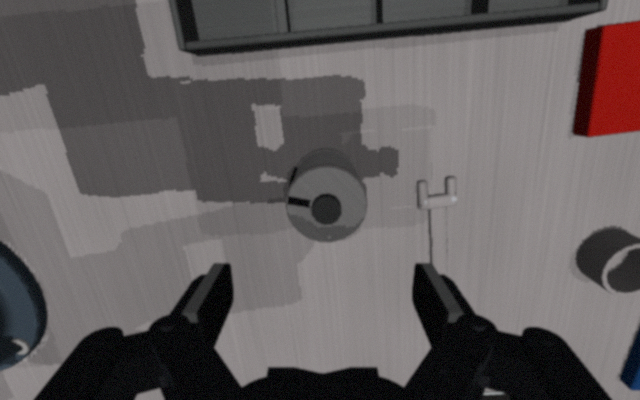

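C's cap is at (326,209), with its bar pointing left at a yaw of about 165°. I'll grasp it.

>>> drive_tool(deltas=[[[4,2,30,0],[4,2,60,0],[4,2,90,0],[4,2,109,0],[4,2,114,0]]])

```text
t: 14.75
tcp_pos: [0.4374, 0.0966, 0.048]
tool_rot: [0.743, 0.669, -0.002, -0.002]
force: [-0.1, -0.2, 0.9]
finger_gap: 0.994
gripper_force: 0.0
```

>>> drive_tool(deltas=[[[0,0,0,0],[0,0,0,0],[0,0,0,0],[0,0,0,0],[0,0,0,0]]], jaw=50)

```text
t: 15.17
tcp_pos: [0.4391, 0.098, 0.0517]
tool_rot: [0.743, 0.669, 0.001, 0.001]
force: [-0.7, 1.5, -5.3]
finger_gap: 0.688
gripper_force: 54.5
```

>>> drive_tool(deltas=[[[0,0,0,0],[0,0,-20,0],[0,0,-50,-0.1],[0,0,-80,-0.22],[0,0,-80,-0.34]]])

```text
t: 15.58
tcp_pos: [0.4414, 0.0983, 0.1353]
tool_rot: [0.617, 0.787, 0.003, 0.004]
force: [1.4, -0.3, -4.9]
finger_gap: 0.686
gripper_force: 57.3
```

```bash
python3 - <<'E'
from h import *
s=manip.sense();print(s["tcp_pos"],yaw(),s["q"][5],s["force"]); p=s["tcp_pos"]; y=yaw()
T=np.array([.408,-.245,.12]); m=p+(T-p)/2; ya=y+34.4; go(*m,ya,p,y); go(*T,ya+34.4,m,ya); print(186.5-ya-34.4, "more deg")
E
```

```text
[0.44138844 0.09833793 0.13531243] 103.84725866253662 -0.2705508025063739 [ 1.36886329 -0.25921533 -4.90271912]
d [-162.7  -57.3    7.7] turn -0.6 rad
d [-101.9 -139.2    7.7] turn -0.6 rad
13.852741337463392 more deg
```

>>> drive_tool(deltas=[[[-32,-11,0,-0.12],[-65,-23,0,-0.24],[-98,-34,3,-0.36],[-130,-46,5,-0.48],[-163,-57,8,-0.6]]])

```text
t: 16.0
tcp_pos: [0.4214, -0.067, 0.1238]
tool_rot: [0.39, 0.921, 0.0, 0.0]
force: [0.1, 0.8, -5.4]
finger_gap: 0.69
gripper_force: 56.9
```

>>> drive_tool(deltas=[[[-20,-28,0,-0.12],[-41,-56,0,-0.24],[-61,-84,3,-0.36],[-82,-112,5,-0.48],[-102,-139,8,-0.6]]])

```text
t: 16.42
tcp_pos: [0.3919, -0.2343, 0.116]
tool_rot: [0.124, 0.992, -0.0, 0.0]
force: [1.1, -0.7, -4.6]
finger_gap: 0.687
gripper_force: 56.9
```

>>> drive_tool(deltas=[[[0,0,0,-0.12],[0,0,0,-0.2],[0,0,0,-0.2],[0,0,0,-0.2]]])

```text
t: 16.75
tcp_pos: [0.3922, -0.2326, 0.1158]
tool_rot: [0.029, 1.0, 0.0, -0.0]
force: [-0.2, 1.1, -4.3]
finger_gap: 0.69
gripper_force: 57.4
```

```bash
python3 - <<'E'
from h import *
s=manip.sense();print(s["tcp_pos"],yaw(),s["q"][5],s["force"]); p=s["tcp_pos"]
im=vision.snapshot("wrist"); c=cam("wrist"); print(find(im,c,p[0],p[1],zb=p[2]-.053,r=.012))
go(.408,-.2455,.0535,yaw())
E
```

```text
[ 0.39220168 -0.23256496  0.1157979 ] 176.7319529545147 -2.29500560395727 [-0.20203458  1.07151581 -4.27771845]
(np.float64(0.3917), np.float64(-0.2326), 75.9, 260.8, 88.6)
d [-16.4 -12.2  62.3] turn -0.0 rad
```

>>> drive_tool(deltas=[[[-16,-12,20,-0.1],[-16,-12,40,-0.11],[-16,-12,56,-0.11],[-16,-12,61,-0.11],[-16,-12,61,-0.11]]])

```text
t: 17.22
tcp_pos: [0.4072, -0.2444, 0.0537]
tool_rot: [-0.028, 1.0, 0.001, -0.001]
force: [-0.4, 0.2, -4.4]
finger_gap: 0.688
gripper_force: 57.4
```

>>> drive_tool(deltas=[[[0,0,1,0],[0,0,1.5,0],[0,0,1.5,0],[0,0,1.5,0]]])

```text
t: 17.55
tcp_pos: [0.4083, -0.246, 0.0541]
tool_rot: [-0.028, 1.0, -0.001, 0.001]
force: [0.1, 0.3, -4.9]
finger_gap: 0.691
gripper_force: 57.4
```

>>> drive_tool(deltas=[[[0,0,1,0],[0,0,2,0],[0,0,2,0],[0,0,2,0]]])

```text
t: 17.88
tcp_pos: [0.408, -0.246, 0.0518]
tool_rot: [-0.028, 1.0, -0.0, 0.0]
force: [-0.9, -0.4, 2.1]
finger_gap: 0.687
gripper_force: 58.4
```

>>> drive_tool(deltas=[[[0,0,1,0],[0,0,1,0],[0,0,1,0]]])

```text
t: 18.13
tcp_pos: [0.4079, -0.2461, 0.0517]
tool_rot: [-0.028, 1.0, -0.0, 0.0]
force: [-3.4, -0.5, 12.3]
finger_gap: 0.689
gripper_force: 59.5
```

Contact. I'll release, rise, and check the row from above.

>>> drive_tool(deltas=[[[0,0,-1,0],[0,0,-1,0],[0,0,-1,0],[0,0,-1,0]]], jaw=85)

```text
t: 18.47
tcp_pos: [0.4081, -0.2459, 0.0512]
tool_rot: [-0.028, 1.0, -0.0, 0.0]
force: [-0.7, 0.2, 0.2]
finger_gap: 0.995
gripper_force: 0.0
```

>>> drive_tool(deltas=[[[0,0,-25,0],[0,0,-65,0],[0,0,-105,0],[0,0,-145,0],[-20,0,-180,0]]])

```text
t: 18.88
tcp_pos: [0.4252, -0.2435, 0.2331]
tool_rot: [-0.027, 1.0, 0.001, -0.002]
force: [0.9, -0.8, -0.2]
finger_gap: 0.995
gripper_force: 0.0
```

>>> drive_tool(deltas=[[[-35,-5,0,0],[-70,-10,0,0],[-90,-10,0,0],[-90,-10,0,0],[-90,-10,0,0]]])

```text
t: 19.3
tcp_pos: [0.5185, -0.2492, 0.2306]
tool_rot: [-0.028, 1.0, 0.0, -0.001]
force: [-0.5, 0.0, 0.3]
finger_gap: 0.993
gripper_force: 0.0
```

```bash
python3 - <<'E'
from h import *
np.set_printoptions(precision=4,suppress=True)
s=manip.sense();print(s["tcp_pos"],yaw(),s["t"]); c=cam("wrist")
im=vision.snapshot("wrist"); cv2.imwrite("pics/w7.png",im[...,::-1]); np.save("w7.npy",im)
print([find(im,c,*p) for p in [(.633,-.257),(.521,-.25),(.408,-.246)]])
for n in("scene","side"): i=vision.snapshot(n); print(n,[find(i,cam(n),*p) for p in [(.633,-.257),(.521,-.25),(.408,-.246)]])
import pickle; pickle.dump(c,open("w7.pkl","wb"))
E
```

```text
[ 0.5185 -0.2492  0.2306] -176.75368672778615 19.3
[(np.float64(0.635), np.float64(-0.258), 81.1, 271.7, 151.5), (np.float64(0.522), np.float64(-0.25), 91.3, 267.8, 96.7), (np.float64(0.408), np.float64(-0.245), 97.4, 260.2, 157.0)]
scene [(np.float64(0.637), np.float64(-0.26), 75.6, 265.4, 104.6), (np.float64(0.524), np.float64(-0.253), 60.2, 135.7, 58.3), (np.float64(0.408), np.float64(-0.249), 58.7, 136.1, 80.4)]
side [(np.float64(0.6365), np.float64(-0.2625), 83.1, 276.3, 113.7), (np.float64(0.523), np.float64(-0.2535), 63.0, 270.2, 68.7), (np.float64(0.4065), np.float64(-0.251), 84.0, 266.3, 118.1)]
```

View pics/w7.png

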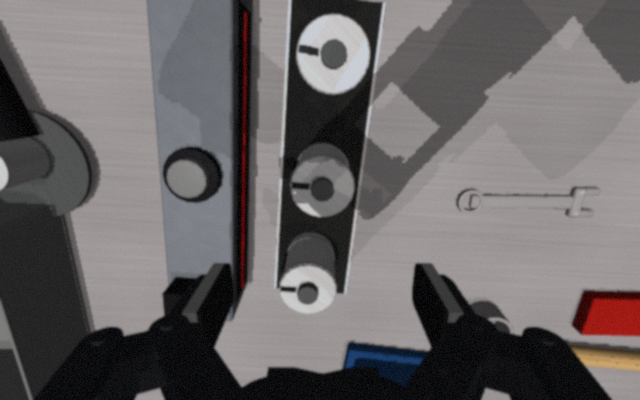

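The row stands on the strip with every bar pointing left at the reader. The caps are at (333,54), (322,187) and (308,292), and the button is at (192,173). I'll triangulate the button top.

```bash
python3 - <<'E'
from h import *; import pickle
np.set_printoptions(precision=4,suppress=True)
w=pickle.load(open("w7.pkl","rb"))
obs=[(cam("side"),(361.8,122.6)),(cam("scene"),(212.4,257)),(w,(192,173))]
for z in (.085,.09,.095,.1,.105,.11): print(z,[ray(c,p,z)[:2] for c,p in obs])
from scipy.optimize import least_squares
r=least_squares(lambda x:np.concatenate([proj(c,x)-p for c,p in obs]),[.515,-.37,.1]); print(r.x,r.fun)
go(r.x[0],r.x[1],.15,180)
im=np.load("w7.npy"); cv2.imwrite("pics/btn.png",cv2.resize(im[130:220,140:240],None,fx=4,fy=4)[...,::-1])
E
```

```text
0.085 [array([ 0.5156, -0.3996]), array([ 0.4999, -0.3518]), array([ 0.5142, -0.3706])]
0.09 [array([ 0.5152, -0.3902]), array([ 0.5033, -0.3548]), array([ 0.5128, -0.3686])]
0.095 [array([ 0.5148, -0.3809]), array([ 0.5067, -0.3578]), array([ 0.5114, -0.3665])]
0.1 [array([ 0.5144, -0.3715]), array([ 0.5101, -0.3609]), array([ 0.51  , -0.3645])]
0.105 [array([ 0.514 , -0.3622]), array([ 0.5134, -0.3639]), array([ 0.5087, -0.3625])]
0.11 [array([ 0.5136, -0.3528]), array([ 0.5168, -0.3669]), array([ 0.5073, -0.3605])]
[ 0.5099 -0.3635  0.1024] [ 1.2476  0.6538 -0.8417  0.0309  0.1088  0.5825]
d [  13.1 -113.8   80.6] turn -6.228 rad
```

View pics/btn.png

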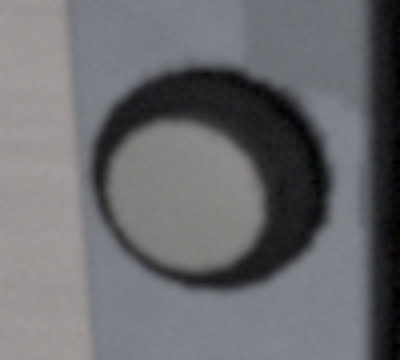

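>>> drive_tool(deltas=[[[3,-35,0,0],[6,-70,0,0],[10,-105,30,0],[10,-119,60,0],[10,-119,85,0]]], jaw=0)

```text
t: 19.87
tcp_pos: [0.5135, -0.3738, 0.145]
tool_rot: [-0.025, 1.0, -0.001, 0.0]
force: [-0.9, -0.0, -0.7]
finger_gap: 0.297
gripper_force: 0.0
```

>>> drive_tool(deltas=[[[0,0,10,0],[0,0,20,0],[0,0,30,0],[0,0,35,0],[0,0,35,0]]])

```text
t: 20.28
tcp_pos: [0.5148, -0.3682, 0.1111]
tool_rot: [-0.028, 1.0, 0.0, -0.0]
force: [0.0, 0.5, -0.2]
finger_gap: -0.001
gripper_force: 0.0
```

>>> drive_tool(deltas=[[[0,0,1,0],[0,0,2,0],[0,0,3,0],[0,0,3,0]]])

```text
t: 20.62
tcp_pos: [0.5152, -0.3691, 0.1089]
tool_rot: [-0.028, 1.0, -0.0, 0.0]
force: [0.2, 0.4, -0.4]
finger_gap: 0.002
gripper_force: 0.0
```

>>> drive_tool(deltas=[[[0,0,2,0],[0,0,4,0],[0,0,6,0],[0,0,8,0],[0,0,8,0]]])

```text
t: 21.03
tcp_pos: [0.5149, -0.3691, 0.1001]
tool_rot: [-0.028, 1.0, 0.0, -0.0]
force: [-0.4, -0.1, 2.7]
finger_gap: -0.005
gripper_force: 1.2
```

>>> drive_tool(deltas=[[[0,0,1,0],[0,0,2,0],[0,0,3,0],[0,0,3,0]]])

```text
t: 21.37
tcp_pos: [0.5149, -0.3691, 0.0974]
tool_rot: [-0.028, 1.0, -0.0, 0.0]
force: [-0.4, 0.7, 4.6]
finger_gap: 0.001
gripper_force: 2.0
```

>>> drive_tool(deltas=[[[0,0,1,0],[0,0,1.5,0],[0,0,2,0],[0,0,2,0]]])

```text
t: 21.7
tcp_pos: [0.5149, -0.3691, 0.0961]
tool_rot: [-0.028, 1.0, -0.0, 0.0]
force: [-2.3, 1.5, 8.0]
finger_gap: 0.003
gripper_force: 3.8
```

>>> drive_tool(deltas=[[[0,0,0.5,0],[0,0,1,0],[0,0,1,0],[0,0,1,0]]])

```text
t: 22.03
tcp_pos: [0.5149, -0.3691, 0.096]
tool_rot: [-0.028, 1.0, -0.0, 0.0]
force: [-1.6, 1.8, 12.2]
finger_gap: -0.001
gripper_force: 6.0
```

The button is at its stop: z is constant at 0.096 while the force has risen to 12 N. While it's held down, I'll check that the cans are still in place.

```bash
python3 - <<'E'
from h import *
for n in("scene","side"): i=vision.snapshot(n); print(n,[find(i,cam(n),*p) for p in [(.633,-.257),(.521,-.25),(.408,-.246)]]); cv2.imwrite(f"pics/{n}8.png",i[...,::-1])
E
```

```text
scene [(np.float64(0.637), np.float64(-0.2605), 69.7, 265.5, 108.8), (np.float64(0.523), np.float64(-0.251), 56.4, 261.2, 111.7), (np.float64(0.379), np.float64(-0.2255), 27.9, 35.8, 16.4)]
side [(np.float64(0.6365), np.float64(-0.2625), 83.4, 276.3, 121.1), (np.float64(0.523), np.float64(-0.2535), 78.2, 265.9, 115.9), (np.float64(0.407), np.float64(-0.2505), 61.5, 266.1, 68.4)]
```

>>> drive_tool(deltas=[[[0,0,0,0],[0,0,0,0],[0,0,0,0]]])

```text
t: 22.38
tcp_pos: [0.5149, -0.3691, 0.096]
tool_rot: [-0.028, 1.0, -0.0, 0.0]
force: [-1.5, 2.0, 12.0]
finger_gap: 0.002
gripper_force: 6.0
```

>>> drive_tool(deltas=[[[0,0,-20,0],[0,0,-50,0],[0,0,-90,0],[0,0,-125,0],[0,0,-135,0]]])

```text
t: 22.8
tcp_pos: [0.5173, -0.3713, 0.235]
tool_rot: [-0.028, 1.0, -0.004, 0.004]
force: [0.3, -1.2, -0.5]
finger_gap: 0.0
gripper_force: 0.0
```

>>> drive_tool(deltas=[[[-3,35,0,0],[-6,75,0,0],[-10,115,0,0],[-10,119,0,0],[-10,119,0,0]]], jaw=85)

```text
t: 23.22
tcp_pos: [0.5178, -0.2468, 0.2285]
tool_rot: [-0.029, 1.0, 0.001, -0.001]
force: [0.5, 0.1, -1.1]
finger_gap: 0.707
gripper_force: 0.0
```

```bash
python3 - <<'E'
from h import *
s=manip.sense();print(s["tcp_pos"],yaw(),s["t"]); c=cam("wrist")
im=vision.snapshot("wrist"); cv2.imwrite("pics/w9.png",im[...,::-1])
print([find(im,c,*p) for p in [(.633,-.257),(.521,-.25),(.408,-.246)]])
E
```

```text
[ 0.51775929 -0.24682188  0.22854788] -176.6317739715709 23.2167
[(np.float64(0.635), np.float64(-0.258), 81.8, 271.5, 159.1), (np.float64(0.522), np.float64(-0.2485), 91.5, 267.8, 103.3), (np.float64(0.4075), np.float64(-0.2445), 98.0, 262.2, 160.9)]
```

```bash
python3 - <<'E'
from h import *
y=yaw()%360
go(.634,-.2575,.15,178.5,None,y)
E
```

```text
d [-115.   -15.2   78.8] turn 0.083 rad
```

>>> drive_tool(deltas=[[[-30,-4,10,0.04],[-60,-8,30,0.08],[-90,-12,50,0.083],[-113,-15,70,0.083],[-115,-15,79,0.083]]])

```text
t: 23.68
tcp_pos: [0.6371, -0.2606, 0.1465]
tool_rot: [0.014, 1.0, -0.0, 0.001]
force: [-0.8, 0.1, 0.5]
finger_gap: 0.997
gripper_force: 0.0
```

>>> drive_tool(deltas=[[[0,0,0,0],[0,0,0,0],[0,0,0,0]]])

```text
t: 23.93
tcp_pos: [0.6332, -0.2594, 0.1509]
tool_rot: [0.015, 1.0, -0.0, 0.0]
force: [0.1, -0.0, -0.7]
finger_gap: 0.998
gripper_force: 0.0
```

```bash
python3 - <<'E'
from h import *
s=manip.sense();print(s["tcp_pos"],yaw(),s["t"],s["finger_gap"]); c=cam("wrist")
im=vision.snapshot("wrist"); f=find(im,c,.634,-.2575); print(f); go(f[0]-.001,f[1],.05,yaw())
E
```

```text
[ 0.63322959 -0.25935257  0.15085131] 178.33335914957013 23.9333 0.9979811992464528
(np.float64(0.636), np.float64(-0.258), 83.3, 267.3, 113.4)
d [ -1.5   1.4 101.5] turn -0.0 rad
```

>>> drive_tool(deltas=[[[-2,1,30,0],[-2,1,60,0],[-2,1,85,0],[-2,1,100,0],[-2,1,101,0]]])

```text
t: 24.4
tcp_pos: [0.6334, -0.2567, 0.0471]
tool_rot: [0.014, 1.0, 0.001, -0.002]
force: [-0.8, 0.1, -0.1]
finger_gap: 0.993
gripper_force: 0.0
```

>>> drive_tool(deltas=[[[0,0,0,0],[0,0,0,0],[0,0,0,0],[0,0,0,0],[0,0,0,0]]], jaw=50)

```text
t: 24.82
tcp_pos: [0.6374, -0.2584, 0.052]
tool_rot: [0.014, 1.0, -0.001, 0.002]
force: [0.0, 0.7, 6.5]
finger_gap: 0.687
gripper_force: 55.1
```

>>> drive_tool(deltas=[[[0,0,0,0],[0,0,-25,0],[0,0,-60,0],[0,0,-100,0],[0,0,-130,0]]])

```text
t: 25.23
tcp_pos: [0.636, -0.2573, 0.1815]
tool_rot: [0.014, 1.0, -0.0, 0.0]
force: [1.5, -0.3, -3.8]
finger_gap: 0.685
gripper_force: 55.8
```

```bash
python3 - <<'E'
from h import *
s=manip.sense();p=s["tcp_pos"];print(p,yaw(),s["force"],s["finger_gap"]); go(.614,.246,.22,yaw())
E
```

```text
[ 0.63599334 -0.25730457  0.1814502 ] 178.4139249452315 [ 1.51023468 -0.33347515 -3.83820233] 0.6846321495963651
d [ 35.9 502.5 -38.5] turn -0.0 rad
```

>>> drive_tool(deltas=[[[2,33,-3,0],[5,67,-6,0],[7,100,-9,0],[10,134,-12,0],[12,167,-13,0]]])

```text
t: 25.65
tcp_pos: [0.6275, -0.0883, 0.1924]
tool_rot: [0.014, 1.0, 0.0, -0.001]
force: [0.3, -0.0, -4.8]
finger_gap: 0.692
gripper_force: 56.0
```

>>> drive_tool(deltas=[[[2,33,-3,0],[5,67,-6,0],[7,100,-9,0],[10,134,-12,0],[12,167,-13,0]]])

```text
t: 26.07
tcp_pos: [0.6202, 0.079, 0.2053]
tool_rot: [0.014, 1.0, 0.0, -0.001]
force: [0.5, -0.2, -4.4]
finger_gap: 0.688
gripper_force: 55.9
```

>>> drive_tool(deltas=[[[2,33,-3,0],[5,67,-6,0],[7,100,-9,0],[10,134,-12,0],[12,167,-13,0]]])

```text
t: 26.48
tcp_pos: [0.6128, 0.2461, 0.2182]
tool_rot: [0.014, 1.0, -0.0, -0.001]
force: [0.3, -0.4, -3.6]
finger_gap: 0.687
gripper_force: 55.9
```

>>> drive_tool(deltas=[[[0,0,0,0],[0,0,0,0],[0,0,0,0]]])

```text
t: 26.73
tcp_pos: [0.613, 0.2442, 0.2176]
tool_rot: [0.013, 1.0, -0.001, -0.001]
force: [-0.0, 0.3, -4.7]
finger_gap: 0.688
gripper_force: 56.1
```

```bash
python3 - <<'E'
from h import *; import pickle
s=manip.sense();print(s["tcp_pos"],yaw(),s["force"]); c=cam("wrist"); p=s["tcp_pos"]
im=vision.snapshot("wrist"); cv2.imwrite("pics/w10.png",im[...,::-1]); pickle.dump((im,c,s),open("w10.pkl","wb")); print(find(im,c,p[0],p[1],zb=p[2]-.052,r=.012))
E
```

```text
[0.61303371 0.24421115 0.21759296] 178.46502435605547 [-0.04175952  0.28923469 -4.71659745]
(np.float64(0.6115), np.float64(0.2442), 77.4, 270.5, 79.5)
```

View pics/w10.png

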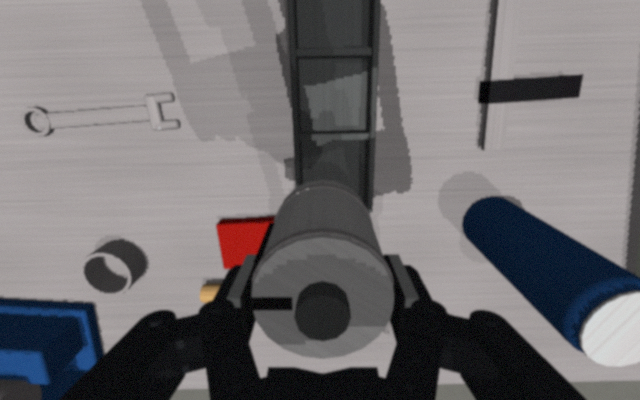

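The wrist view shows the carrier with its cross-wall tops at about rows 53 and 131 and its side rims at columns ~295 and ~375. The spray-can base is near (485,215). I'll compute positions from these.

```bash
python3 - <<'E'
from h import *; import pickle
np.set_printoptions(precision=4,suppress=True)
im,c,s=pickle.load(open("w10.pkl","rb")); g=cv2.cvtColor(im,cv2.COLOR_RGB2GRAY)
print("spray",ray(c,(488,222),0)[:2],"top",ray(c,(628,330),.18)[:2])
print("cross walls",[ray(c,p,.042)[:2] for p in [(336,53),(336,131)]])
for r in (20,80,110,150,170): print(r,g[r,282:392:1].tolist() if r in(80,150) else '')
# line profile along the carrier axis
print("col336 rows 30..70",g[30:70,336].tolist()); print("rows 115..150",g[115:150,336].tolist())
E
```

```text
spray [0.6868 0.4443] top [0.692  0.4535]
cross walls [array([0.4975, 0.2594]), array([0.5673, 0.2585])]
20 
80 [126, 119, 95, 72, 68, 64, 64, 68, 57, 42, 37, 35, 34, 34, 30, 27, 24, 41, 50, 53, 55, 48, 53, 52, 53, 50, 52, 50, 54, 56, 54, 50, 52, 52, 56, 51, 54, 55, 53, 55, 52, 54, 49, 51, 56, 59, 63, 68, 73, 74, 77, 77, 81, 89, 97, 96, 103, 101, 104, 101, 102, 100, 98, 103, 104, 102, 101, 101, 101, 101, 99, 102, 105, 102, 103, 103, 101, 100, 97, 93, 89, 85, 85, 83, 71, 51, 29, 27, 36, 47, 66, 80, 84, 83, 82, 86, 93, 99, 99, 96, 100, 98, 97, 98, 99, 97, 100, 98, 99, 99]
110 
150 [130, 130, 130, 130, 130, 128, 129, 127, 129, 130, 123, 105, 70, 40, 31, 32, 33, 28, 25, 24, 34, 40, 35, 39, 37, 41, 35, 38, 36, 36, 36, 38, 40, 40, 41, 38, 36, 37, 36, 39, 45, 50, 55, 53, 53, 50, 55, 58, 55, 55, 55, 59, 58, 57, 59, 61, 59, 62, 64, 63, 60, 59, 57, 53, 53, 55, 56, 56, 54, 55, 56, 52, 53, 54, 54, 56, 50, 49, 44, 42, 43, 44, 43, 33, 25, 24, 24, 35, 38, 47, 55, 54, 67, 80, 94, 97, 99, 101, 98, 99, 96, 98, 98, 99, 97, 98, 99, 99, 98, 97]
170 
col336 rows 30..70 [61, 62, 60, 58, 58, 59, 64, 58, 64, 60, 60, 64, 61, 63, 61, 64, 58, 56, 56, 60, 61, 60, 61, 58, 54, 42, 34, 32, 43, 48, 58, 53, 53, 57, 61, 60, 55, 58, 60, 57]
rows 115..150 [93, 95, 91, 92, 93, 93, 92, 94, 91, 89, 86, 79, 79, 75, 67, 55, 39, 37, 53, 66, 72, 75, 81, 79, 70, 63, 55, 54, 53, 54, 56, 54, 53, 57, 58]
```

```bash
cat > car.py <<'E'
from h import *; import pickle
from scipy.optimize import minimize
np.set_printoptions(precision=4,suppress=True)
def rect(x0,x1,y0,y1,z):
    n=80; t=np.linspace(0,1,n)[:,None]; P=np.array([[x0,y0],[x1,y0],[x1,y1],[x0,y1],[x0,y0]])
    q=np.vstack([P[i]*(1-t)+P[i+1]*t for i in range(4)]); return np.c_[q,np.full(len(q),z)]
M=np.vstack([rect(-.159,.159,-.041,.041,.042)]+[rect(x-.036,x+.036,-.035,.035,.042) for x in(-.117,-.039,.039,.117)])
def prep(im): 
    g=cv2.cvtColor(im,cv2.COLOR_RGB2GRAY); e=cv2.Canny(g,25,70); return cv2.distanceTransform(255-e,cv2.DIST_L2,5)
def fit(views,x0=(.497,.25,-.02)):
    V=[(prep(im),c,rows) for im,c,rows in views]
    def f(x):
        cs,sn=np.cos(x[2]),np.sin(x[2]); P=M@np.array([[cs,sn,0],[-sn,cs,0],[0,0,1]])+[x[0],x[1],0]; tot=0
        for d,(K,Rm,t),rows in V:
            q=(P@Rm.T+t)@K.T; q=(q[:,:2]/q[:,2:]).astype(np.float32); m=(q[:,1]>2)&(q[:,1]<rows)&(q[:,0]>2)&(q[:,0]<637)
            v=cv2.remap(d,q[:,:1],q[:,1:],cv2.INTER_LINEAR).ravel()[m]; tot+=np.mean(np.minimum(v,6))
        return tot/len(V)
    best=min(((f((x,y,a)),x,y,a) for x in np.arange(.482,.515,.002) for y in np.arange(.235,.268,.002) for a in np.radians(np.arange(-4,3,.7))))
    r=minimize(f,best[1:],method="Nelder-Mead",options=dict(initial_simplex=np.array(best[1:])+np.vstack([np.zeros(3),np.diag([.002,.002,.01])]))); return r.x,np.degrees(r.x[2]),r.fun
E
python3 - <<'E'
from car import *
im,c,s=pickle.load(open("w10.pkl","rb")); w1=(np.load("w1.npy"),pickle.load(open("w1.pkl","rb")),400); w10=(im,c,185)
sd=(cv2.imread("pics/side0.png")[...,::-1].copy(),cam("side"),400); sc=(cv2.imread("pics/scene0.png")[...,::-1].copy(),cam("scene"),400)
for n,v in [("w1",[w1]),("w10",[w10]),("side",[sd]),("scene",[sc]),("all",[w1,w10,sd,sc])]: print(n,*fit(v))
E
```

```text
w1 [ 0.4975  0.2549 -0.0154] -0.8824653650468243 1.5895369052886963
w10 [ 0.4953  0.2574 -0.0132] -0.7560038934779425 1.3445786237716675
side [ 0.4955  0.257  -0.0138] -0.7932860099278244 1.180123209953308
scene [ 0.4992  0.2578 -0.0174] -0.9979127099214126 0.6312436461448669
all [ 0.4962  0.2568 -0.0077] -0.44225259162012676 1.3821618556976318
```

All four views agree on a carrier pose of about (0.4965, 0.2565) with yaw −0.8°. Next I'll align over the +117 pocket at (0.6135, 0.255) and descend.

>>> drive_tool(deltas=[[[-1,11,10,0],[-1,11,40,0],[-1,11,75,0],[-1,11,105,0],[-1,11,112,0]]])

```text
t: 27.2
tcp_pos: [0.6111, 0.2535, 0.0999]
tool_rot: [0.015, 1.0, -0.001, -0.006]
force: [-1.5, -0.1, -4.9]
finger_gap: 0.687
gripper_force: 56.1
```

>>> drive_tool(deltas=[[[0,0,0,0],[0,0,0,0],[0,0,0,0]]])

```text
t: 27.45
tcp_pos: [0.6174, 0.2556, 0.1085]
tool_rot: [0.014, 1.0, 0.001, 0.002]
force: [0.5, 0.2, -4.1]
finger_gap: 0.689
gripper_force: 56.1
```

```bash
python3 - <<'E'
from car import *
s=manip.sense();p=s["tcp_pos"];print(p,yaw(),s["force"]); c=cam("wrist"); im=vision.snapshot("wrist"); print(find(im,c,p[0],p[1],zb=p[2]-.052,r=.012)); print(fit([(im,c,190)]))
sd=vision.snapshot("side"); print("side",find(sd,cam("side"),p[0],p[1],zb=p[2]-.052,r=.015))
go(.6145,.255,.06,yaw())
E
```

```text
[0.6174 0.2556 0.1085] 178.36811517423132 [ 0.4608  0.2419 -4.0814]
(np.float64(0.6154), np.float64(0.2556), 72.7, 271.0, 82.0)
(array([ 0.4961,  0.252 , -0.0059]), np.float64(-0.3406638274231894), np.float64(2.0244429111480713))
side (np.float64(0.6159), np.float64(0.2561), 31.6, 84.3, 17.6)
d [ 2.6 -0.8 48.9] turn -0.0 rad
```

>>> drive_tool(deltas=[[[2,-1,4,0],[2,-1,10,0],[2,-1,16,0],[2,-1,22,0],[2,-1,28,0]]])

```text
t: 27.97
tcp_pos: [0.6129, 0.2544, 0.0774]
tool_rot: [0.014, 1.0, -0.0, -0.0]
force: [0.4, 0.4, -4.9]
finger_gap: 0.687
gripper_force: 56.2
```

>>> drive_tool(deltas=[[[0,0,5,0],[0,0,10,0],[0,0,14,0],[0,0,17,0],[0,0,17,0]]])

```text
t: 28.38
tcp_pos: [0.6127, 0.2543, 0.0603]
tool_rot: [0.014, 1.0, -0.0, -0.001]
force: [-0.4, 0.2, -2.6]
finger_gap: 0.683
gripper_force: 56.2
```

>>> drive_tool(deltas=[[[0,0,1,0],[0,0,2,0],[0,0,3,0],[0,0,3,0]]])

```text
t: 28.72
tcp_pos: [0.6132, 0.2545, 0.0584]
tool_rot: [0.014, 1.0, 0.0, 0.0]
force: [0.4, 0.4, -3.5]
finger_gap: 0.685
gripper_force: 56.2
```

>>> drive_tool(deltas=[[[0,0,1,0],[0,0,2,0],[0,0,2,0],[0,0,2,0]]])

```text
t: 29.05
tcp_pos: [0.6134, 0.2545, 0.0581]
tool_rot: [0.014, 1.0, 0.0, 0.0]
force: [-3.1, 0.1, 4.8]
finger_gap: 0.688
gripper_force: 57.5
```

>>> drive_tool(deltas=[[[0,0,-1,0],[0,0,-1,0],[0,0,-1,0],[0,0,-1,0]]], jaw=85)

```text
t: 29.38
tcp_pos: [0.6137, 0.2545, 0.0575]
tool_rot: [0.014, 1.0, 0.0, 0.0]
force: [-0.8, 0.8, 0.2]
finger_gap: 0.999
gripper_force: 0.0
```

>>> drive_tool(deltas=[[[0,0,-25,0],[0,0,-60,0],[0,0,-100,0],[0,0,-135,0],[0,0,-150,0]]])

```text
t: 29.8
tcp_pos: [0.616, 0.2552, 0.2131]
tool_rot: [0.014, 1.0, 0.001, 0.005]
force: [0.8, -0.4, 1.0]
finger_gap: 0.999
gripper_force: 0.0
```

>>> drive_tool(deltas=[[[5,-34,0,0],[10,-68,0,0],[16,-102,0,0],[21,-136,0,0],[26,-169,0,0]]])

```text
t: 30.22
tcp_pos: [0.5821, 0.0848, 0.2074]
tool_rot: [0.014, 1.0, -0.0, 0.0]
force: [1.2, 0.2, 0.4]
finger_gap: 0.998
gripper_force: 0.0
```

```bash
python3 - <<'E'
from car import *
sd=vision.snapshot("side"); c=cam("side"); print("A in carrier",find(sd,c,.6135,.255,zb=.006,r=.015)); print("B",find(sd,c,.522,-.252),"C",find(sd,c,.408,-.249)); cv2.imwrite("pics/side11.png",sd[...,::-1])
s=manip.sense(); print(s["tcp_pos"],yaw()); go(.5215,-.2495,.16,yaw())
E
```

```text
A in carrier (np.float64(0.6125), np.float64(0.255), 83.5, 271.0, 118.5)
B (np.float64(0.5405), np.float64(-0.2255), 49.3, 272.1, 53.9) C (np.float64(0.4065), np.float64(-0.251), 86.2, 266.1, 123.3)
[0.5811 0.079  0.2072] 178.23861010691408
d [  49.5 -330.2   47.2] turn -0.0 rad
```

>>> drive_tool(deltas=[[[5,-33,0,0],[10,-66,0,0],[15,-99,0,0],[20,-132,0,0],[25,-165,0,0]]])

```text
t: 30.68
tcp_pos: [0.5527, -0.0793, 0.2073]
tool_rot: [0.014, 1.0, -0.0, 0.0]
force: [0.7, -0.0, -0.1]
finger_gap: 0.993
gripper_force: 0.0
```

>>> drive_tool(deltas=[[[5,-33,8,0],[10,-66,16,0],[15,-99,25,0],[20,-132,35,0],[24,-160,40,0]]])

```text
t: 31.1
tcp_pos: [0.5237, -0.2392, 0.1663]
tool_rot: [0.014, 1.0, 0.0, -0.0]
force: [-0.4, -0.2, -0.8]
finger_gap: 0.992
gripper_force: 0.0
```

>>> drive_tool(deltas=[[[0,0,0,0],[0,0,0,0],[0,0,0,0]]])

```text
t: 31.35
tcp_pos: [0.5245, -0.2368, 0.1672]
tool_rot: [0.014, 1.0, 0.0, -0.0]
force: [-0.0, 0.3, -0.8]
finger_gap: 0.996
gripper_force: 0.0
```

```bash
python3 - <<'E'
from h import *
s=manip.sense();print(s["tcp_pos"],yaw(),s["t"],s["finger_gap"]); c=cam("wrist")
im=vision.snapshot("wrist"); cv2.imwrite("pics/w12.png",im[...,::-1]); f=find(im,c,.5215,-.2495,r=.03); print("B",f,"C",find(im,c,.408,-.245)); go(f[0]+.001,f[1],.049,yaw())
sd=vision.snapshot("side"); c=cam("side"); print("B",find(sd,c,.522,-.252),"A",find(sd,c,.6135,.255,zb=.006,r=.015))
E
```

```text
[ 0.52447062 -0.23683852  0.16721493] 178.3769763239525 31.35 0.9963930535678623
B (np.float64(0.5165), np.float64(-0.24), 23.7, 168.0, 21.1) C (np.float64(0.407), np.float64(-0.244), 83.2, 263.2, 177.3)
d [  7.   -3.9 118.4] turn -0.0 rad
B (np.float64(0.543), np.float64(-0.225), 35.8, 250.4, 33.2) A (np.float64(0.6125), np.float64(0.255), 77.3, 271.0, 119.2)
```

B is no longer where it stood, so the announced knock has probably happened. I'll search wider for it.

```bash
python3 - <<'E'
from h import *
im=vision.snapshot("wrist"); c=cam("wrist"); sc=vision.snapshot("scene")
for r in (.05,.09): print("wrist",find(im,c,.5215,-.23,r=r))
sd=vision.snapshot("side")
print("side",find(sd,cam("side"),.5215,-.22,r=.07),"scene",find(sc,cam("scene"),.5215,-.22,r=.07))
cv2.imwrite("pics/m13.png",np.hstack([im,np.vstack([sd[60:260,230:470],sc[180:380,140:380]])[:400]])[:, :880][...,::-1])
m=cv2.imread("pics/m13.png"); cv2.imwrite("pics/m13.png",cv2.resize(m,None,fx=.9,fy=.9))
E
```

```text
wrist (np.float64(0.541), np.float64(-0.2035), 83.7, 267.6, 117.1)
wrist (np.float64(0.541), np.float64(-0.2035), 83.7, 267.6, 117.1)
side (np.float64(0.581), np.float64(-0.2015), 49.6, 268.1, 55.4) scene (np.float64(0.5465), np.float64(-0.2105), 47.2, 133.5, 65.3)
```

View pics/m13.png

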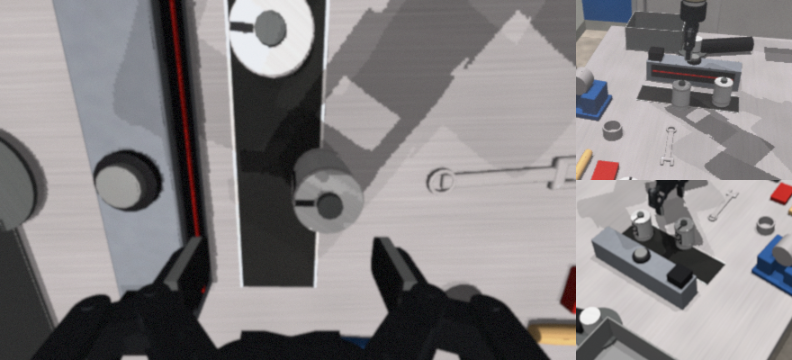

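The picture shows B upright, displaced to the strip's edge (wrist cap at about (365,228) in full-resolution pixels). The finder puts it at (0.541, −0.2035). The scan is already done, so I'll grasp it there.

```bash
python3 - <<'E'
from h import *
print(manip.sense()["tcp_pos"]); go(.5415,-.2038,.16,yaw())
E
```

```text
[ 0.52489241 -0.23607127  0.16766099]
d [-15.8  32.7   7.7] turn -0.0 rad
```

>>> drive_tool(deltas=[[[-6,12,2,0],[-12,25,5,0],[-16,33,8,0],[-16,33,8,0],[-16,33,8,0]]])

```text
t: 32.02
tcp_pos: [0.5416, -0.2036, 0.1591]
tool_rot: [0.013, 1.0, 0.0, -0.0]
force: [0.6, 0.9, 0.8]
finger_gap: 0.991
gripper_force: 0.0
```

```bash
python3 - <<'E'
from h import *
s=manip.sense();print(s["tcp_pos"],yaw()); c=cam("wrist")
im=vision.snapshot("wrist"); f=find(im,c,.5415,-.2038); print("B",f); go(f[0],f[1],.049,yaw())
E
```

```text
[ 0.54159286 -0.2035974   0.15906806] 178.5318627670535
B (np.float64(0.541), np.float64(-0.2043), 81.7, 265.2, 131.3)
d [ 6.000e-01 -1.000e-01  1.102e+02] turn -0.0 rad
```

>>> drive_tool(deltas=[[[0,0,30,0],[0,0,60,0],[0,0,90,0],[0,0,106,0],[0,0,109,0]]])

```text
t: 32.48
tcp_pos: [0.5392, -0.2042, 0.0472]
tool_rot: [0.014, 1.0, 0.002, -0.003]
force: [0.2, -0.4, -0.3]
finger_gap: 0.992
gripper_force: 0.0
```

>>> drive_tool(deltas=[[[0,0,0,0],[0,0,0,0],[0,0,0,0],[0,0,0,0],[0,0,0,0]]], jaw=50)

```text
t: 32.9
tcp_pos: [0.5424, -0.2054, 0.0518]
tool_rot: [0.014, 1.0, -0.001, 0.001]
force: [0.2, -0.5, 1.8]
finger_gap: 0.688
gripper_force: 54.1
```

>>> drive_tool(deltas=[[[0,0,0,0],[0,0,-25,0],[0,0,-60,0],[0,0,-100,0],[0,0,-140,0]]])

```text
t: 33.32
tcp_pos: [0.5403, -0.2041, 0.1909]
tool_rot: [0.014, 1.0, 0.001, -0.001]
force: [1.6, -0.9, -3.0]
finger_gap: 0.69
gripper_force: 55.1
```

```bash
python3 - <<'E'
from h import *
s=manip.sense();p=s["tcp_pos"];print(p,yaw(),s["force"],s["finger_gap"]); go(.536,.256,.2,yaw())
E
```

```text
[ 0.54028116 -0.20405798  0.19091115] 178.40439825259136 [ 1.63321106 -0.87162598 -3.02319896] 0.6901939707225616
d [ 17.1 459.8  -9.1] turn -0.0 rad
```

>>> drive_tool(deltas=[[[1,31,0,0],[2,62,-1,0],[3,93,-2,0],[5,123,-3,0],[6,153,-3,0]]])

```text
t: 33.73
tcp_pos: [0.5387, -0.0501, 0.1934]
tool_rot: [0.014, 1.0, 0.0, -0.0]
force: [0.6, 0.2, -3.0]
finger_gap: 0.688
gripper_force: 55.5
```

>>> drive_tool(deltas=[[[1,31,0,0],[2,62,-1,0],[3,93,-2,0],[5,123,-3,0],[6,153,-3,0]]])

```text
t: 34.15
tcp_pos: [0.5369, 0.103, 0.1962]
tool_rot: [0.014, 1.0, -0.0, -0.001]
force: [0.2, -0.7, -2.4]
finger_gap: 0.686
gripper_force: 55.5
```

>>> drive_tool(deltas=[[[1,31,0,0],[2,62,-1,0],[3,93,-2,0],[5,135,-3,0],[6,153,-3,0]]])

```text
t: 34.57
tcp_pos: [0.5353, 0.2589, 0.1994]
tool_rot: [0.013, 1.0, 0.001, 0.0]
force: [0.4, 0.5, -2.4]
finger_gap: 0.689
gripper_force: 55.3
```

>>> drive_tool(deltas=[[[0,0,15,0],[0,0,45,0],[0,0,75,0],[0,0,88,0],[0,0,88,0]]])

```text
t: 34.98
tcp_pos: [0.5326, 0.2538, 0.1074]
tool_rot: [0.014, 1.0, -0.001, -0.005]
force: [0.3, 0.0, -2.5]
finger_gap: 0.687
gripper_force: 55.3
```

>>> drive_tool(deltas=[[[0,0,0,0],[0,0,0,0]]])

```text
t: 35.15
tcp_pos: [0.537, 0.2548, 0.1122]
tool_rot: [0.014, 1.0, 0.0, 0.001]
force: [0.6, 0.5, -1.8]
finger_gap: 0.686
gripper_force: 55.3
```

```bash
python3 - <<'E'
from car import *
s=manip.sense();p=s["tcp_pos"];print(p,yaw(),s["force"]); c=cam("wrist"); im=vision.snapshot("wrist"); f=find(im,c,p[0],p[1],zb=p[2]-.052,r=.012); print(f)
go(.5355,.256,.06,yaw(),(f[0],f[1],p[2]))
E
```

```text
[0.537  0.2548 0.1122] 178.40106906402303 [ 0.6344  0.4779 -1.814 ]
(np.float64(0.535), np.float64(0.2548), 73.8, 269.9, 81.5)
d [-0.5  1.2 52.2] turn -0.0 rad
```

>>> drive_tool(deltas=[[[0,1,5,0],[0,1,12,0],[0,1,19,0],[0,1,26,0],[0,1,32,0]]])

```text
t: 35.62
tcp_pos: [0.5358, 0.2555, 0.0784]
tool_rot: [0.014, 1.0, -0.0, -0.0]
force: [-0.8, -0.7, -2.9]
finger_gap: 0.689
gripper_force: 55.3
```

>>> drive_tool(deltas=[[[0,0,6,0],[0,0,12,0],[0,0,17,0],[0,0,20,0],[0,0,20,0]]])

```text
t: 36.03
tcp_pos: [0.5357, 0.2555, 0.0584]
tool_rot: [0.014, 1.0, -0.0, -0.001]
force: [-0.6, -0.5, -3.8]
finger_gap: 0.689
gripper_force: 55.3
```

>>> drive_tool(deltas=[[[0,0,1,0],[0,0,2,0],[0,0,2,0],[0,0,2,0]]])

```text
t: 36.37
tcp_pos: [0.5365, 0.2557, 0.0578]
tool_rot: [0.014, 1.0, 0.0, 0.0]
force: [-0.1, -0.2, -0.4]
finger_gap: 0.685
gripper_force: 55.6
```

>>> drive_tool(deltas=[[[0,0,-1,0],[0,0,-1,0],[0,0,-1,0],[0,0,-1,0]]], jaw=85)

```text
t: 36.7
tcp_pos: [0.5365, 0.2557, 0.0586]
tool_rot: [0.014, 1.0, 0.0, 0.0]
force: [-0.2, -0.4, 0.2]
finger_gap: 0.993
gripper_force: 0.0
```

>>> drive_tool(deltas=[[[0,0,-25,0],[0,0,-60,0],[0,0,-100,0],[0,0,-135,0],[0,0,-150,0]]])

```text
t: 37.12
tcp_pos: [0.5387, 0.2564, 0.2136]
tool_rot: [0.014, 1.0, 0.001, 0.004]
force: [0.2, 0.4, 0.5]
finger_gap: 0.998
gripper_force: 0.0
```

>>> drive_tool(deltas=[[[7,-34,0,0],[15,-68,0,0],[23,-102,0,0],[30,-136,0,0],[38,-168,0,0]]])

```text
t: 37.53
tcp_pos: [0.493, 0.0873, 0.2086]
tool_rot: [0.014, 1.0, -0.0, 0.0]
force: [0.1, -0.3, 0.3]
finger_gap: 0.997
gripper_force: 0.0
```

>>> drive_tool(deltas=[[[7,-34,0,0],[15,-68,0,0],[23,-102,0,0],[30,-136,0,0],[38,-168,0,0]]])

```text
t: 37.95
tcp_pos: [0.4505, -0.0799, 0.2086]
tool_rot: [0.014, 1.0, -0.0, 0.0]
force: [0.3, 0.3, 0.1]
finger_gap: 0.996
gripper_force: 0.0
```

>>> drive_tool(deltas=[[[7,-34,8,0],[15,-68,16,0],[23,-102,25,0],[30,-136,35,0],[38,-168,40,0]]])

```text
t: 38.37
tcp_pos: [0.4074, -0.2467, 0.1676]
tool_rot: [0.014, 1.0, 0.0, -0.0]
force: [-0.4, -0.4, 0.3]
finger_gap: 0.995
gripper_force: 0.0
```

>>> drive_tool(deltas=[[[0,0,0,0],[0,0,0,0],[0,0,0,0]]])

```text
t: 38.62
tcp_pos: [0.4079, -0.2445, 0.1683]
tool_rot: [0.014, 1.0, 0.0, -0.0]
force: [0.3, -0.5, -0.3]
finger_gap: 0.992
gripper_force: 0.0
```

```bash
python3 - <<'E'
from h import *
s=manip.sense();print(s["tcp_pos"],yaw(),s["finger_gap"]); c=cam("wrist")
im=vision.snapshot("wrist"); f=find(im,c,.408,-.245,r=.05); print("C",f); go(f[0],f[1],.049,yaw())
sd=vision.snapshot("side"); c=cam("side"); print("A",find(sd,c,.6135,.255,zb=.006,r=.015),"B",find(sd,c,.5355,.256,zb=.006,r=.015))
E
```

```text
[ 0.40791714 -0.24451901  0.16829772] 178.3592300490826 0.9918667106473142
C (np.float64(0.406), np.float64(-0.246), 90.1, 263.4, 110.2)
d [  2.   -2.1 119.4] turn -0.0 rad
A (np.float64(0.6125), np.float64(0.255), 77.2, 271.0, 117.7) B (np.float64(0.535), np.float64(0.2565), 76.6, 269.3, 120.2)
```

>>> drive_tool(deltas=[[[1,-1,30,0],[1,-1,65,0],[1,-1,98,0],[1,-1,115,0],[1,-1,118,0]]])

```text
t: 39.13
tcp_pos: [0.4062, -0.2432, 0.0479]
tool_rot: [0.013, 1.0, 0.002, -0.002]
force: [-0.5, 0.1, -0.3]
finger_gap: 0.994
gripper_force: 0.0
```

>>> drive_tool(deltas=[[[0,0,0,0],[0,0,0,0],[0,0,0,0],[0,0,0,0],[0,0,0,0]]], jaw=50)

```text
t: 39.55
tcp_pos: [0.408, -0.2463, 0.0517]
tool_rot: [0.014, 1.0, -0.001, 0.001]
force: [1.0, 1.5, 5.6]
finger_gap: 0.688
gripper_force: 55.2
```

>>> drive_tool(deltas=[[[0,0,0,0],[0,0,-25,0],[0,0,-60,0],[0,0,-100,0],[0,0,-140,0]]])

```text
t: 39.97
tcp_pos: [0.406, -0.2451, 0.1912]
tool_rot: [0.014, 1.0, 0.001, -0.001]
force: [1.2, -0.2, -5.1]
finger_gap: 0.685
gripper_force: 57.2
```

```bash
python3 - <<'E'
from h import *
s=manip.sense();p=s["tcp_pos"];print(p,yaw(),s["force"],s["finger_gap"]); go(.458,.257,.2,yaw())
E
```

```text
[ 0.40603036 -0.24511113  0.19118867] 178.40053446820292 [ 1.20822071 -0.22439396 -5.09159292] 0.6852703016807264
d [-37.9 503.4  -8.8] turn -0.0 rad
```

>>> drive_tool(deltas=[[[-2,34,0,0],[-5,68,-1,0],[-8,102,-2,0],[-10,135,-3,0],[-13,168,-3,0]]])

```text
t: 40.38
tcp_pos: [0.4238, -0.0768, 0.1935]
tool_rot: [0.014, 1.0, 0.0, -0.0]
force: [0.9, -0.0, -3.9]
finger_gap: 0.689
gripper_force: 57.5
```

>>> drive_tool(deltas=[[[-2,34,0,0],[-5,68,-1,0],[-8,102,-2,0],[-10,135,-3,0],[-13,168,-3,0]]])

```text
t: 40.8
tcp_pos: [0.4414, 0.0907, 0.1963]
tool_rot: [0.014, 1.0, -0.0, -0.0]
force: [0.4, -1.0, -4.7]
finger_gap: 0.686
gripper_force: 57.5
```

>>> drive_tool(deltas=[[[-2,34,0,0],[-5,68,-1,0],[-8,102,-2,0],[-10,137,-3,0],[-13,168,-3,0]]])

```text
t: 41.22
tcp_pos: [0.4591, 0.2585, 0.1991]
tool_rot: [0.014, 1.0, -0.0, -0.0]
force: [0.5, -0.9, -4.0]
finger_gap: 0.688
gripper_force: 57.6
```

>>> drive_tool(deltas=[[[0,0,15,0],[0,0,45,0],[0,0,75,0],[0,0,88,0],[0,0,88,0]]])

```text
t: 41.63
tcp_pos: [0.4567, 0.2556, 0.1078]
tool_rot: [0.014, 1.0, -0.002, -0.004]
force: [-0.3, -1.0, -5.2]
finger_gap: 0.693
gripper_force: 57.3
```

>>> drive_tool(deltas=[[[0,0,0,0],[0,0,0,0],[0,0,0,0]]])

```text
t: 41.88
tcp_pos: [0.4613, 0.2569, 0.1127]
tool_rot: [0.014, 1.0, 0.0, 0.001]
force: [-0.2, 0.3, -4.4]
finger_gap: 0.686
gripper_force: 57.3
```

```bash
python3 - <<'E'
from car import *
s=manip.sense();p=s["tcp_pos"];print(p,yaw(),s["force"]); c=cam("wrist"); im=vision.snapshot("wrist"); f=find(im,c,p[0],p[1],zb=p[2]-.052,r=.012); print(f)
go(.4575,.257,.06,yaw(),(f[0],f[1],p[2]))
E
```

```text
[0.4613 0.2569 0.1127] 178.39467518625352 [-0.2316  0.3307 -4.3791]
(np.float64(0.4593), np.float64(0.2569), 73.3, 264.3, 81.4)
d [ 1.8  0.  52.7] turn -0.0 rad
```

>>> drive_tool(deltas=[[[2,0,5,0],[2,0,12,0],[2,0,19,0],[2,0,26,0],[2,0,32,0]]])

```text
t: 42.35
tcp_pos: [0.4579, 0.2567, 0.0783]
tool_rot: [0.014, 1.0, -0.0, -0.0]
force: [0.4, 1.2, -6.0]
finger_gap: 0.69
gripper_force: 57.5
```

>>> drive_tool(deltas=[[[0,0,6,0],[0,0,12,0],[0,0,17,0],[0,0,20,0],[0,0,20,0]]])

```text
t: 42.77
tcp_pos: [0.4578, 0.2566, 0.0585]
tool_rot: [0.014, 1.0, -0.0, -0.001]
force: [-0.1, -0.7, -4.6]
finger_gap: 0.691
gripper_force: 57.5
```

>>> drive_tool(deltas=[[[0,0,1,0],[0,0,2,0],[0,0,2.5,0],[0,0,2.5,0]]])

```text
t: 43.1
tcp_pos: [0.4585, 0.2569, 0.0577]
tool_rot: [0.014, 1.0, 0.0, 0.001]
force: [-1.4, -0.9, 3.1]
finger_gap: 0.691
gripper_force: 58.7
```

On the floor. I'll release, retreat and verify.

>>> drive_tool(deltas=[[[0,0,-1,0],[0,0,-1,0],[0,0,-1,0],[0,0,-1,0]]], jaw=85)

```text
t: 43.43
tcp_pos: [0.4586, 0.2569, 0.058]
tool_rot: [0.014, 1.0, 0.0, 0.0]
force: [-1.1, 0.0, 0.4]
finger_gap: 0.997
gripper_force: 0.0
```

>>> drive_tool(deltas=[[[0,0,-25,0],[0,0,-60,0],[0,0,-100,0],[0,0,-140,0],[0,0,-180,0]]])

```text
t: 43.85
tcp_pos: [0.4577, 0.2566, 0.2395]
tool_rot: [0.014, 1.0, -0.0, -0.0]
force: [1.4, 0.7, -1.2]
finger_gap: 0.993
gripper_force: 0.0
```

>>> drive_tool(deltas=[[[0,-30,0,0],[0,-65,0,0],[0,-95,0,0],[0,-105,0,0],[0,-105,0,0]]])

```text
t: 44.27
tcp_pos: [0.4552, 0.1501, 0.2379]
tool_rot: [0.016, 1.0, -0.0, -0.0]
force: [0.5, 0.4, 0.4]
finger_gap: 1.001
gripper_force: 0.0
```

```bash
python3 - <<'E'
from h import *
s=manip.sense();print(s["tcp_pos"],s["t"],s["finger_gap"],s["force"])
for n in("side","scene","wrist"):
    im=vision.snapshot(n); c=cam(n)
    for k,p in dict(A=(.6135,.255),B=(.5355,.256),C=(.4575,.257)).items():
        print(n,k,find(im,c,*p,zb=.006,r=.015),"z+30mm:",find(im,c,*p,zb=.036,r=.015)[2])
E
```

```text
[0.45518077 0.15008536 0.23788395] 44.2667 1.0011824166715857 [0.52033136 0.40973547 0.36270297]
side A (np.float64(0.6125), np.float64(0.255), 77.9, 271.0, 117.3) z+30mm: 60.8
side B (np.float64(0.535), np.float64(0.2565), 79.5, 269.3, 118.7) z+30mm: 59.1
side C (np.float64(0.457), np.float64(0.257), 80.5, 264.0, 131.6) z+30mm: 68.2
scene A (np.float64(0.614), np.float64(0.248), 58.8, 110.0, 95.4) z+30mm: 55.6
scene B (np.float64(0.5365), np.float64(0.252), 58.2, 114.0, 96.4) z+30mm: 47.8
scene C (np.float64(0.462), np.float64(0.2505), 42.8, 249.9, 56.9) z+30mm: 13.8
wrist A (np.float64(0.6105), np.float64(0.2555), 41.3, 186.3, 35.7) z+30mm: 32.1
wrist B (np.float64(0.534), np.float64(0.2555), 70.2, 353.5, 173.2) z+30mm: 57.3
wrist C (np.float64(0.4565), np.float64(0.2555), 88.5, 262.4, 158.5) z+30mm: 64.8
```

```bash
python3 -c "
from station import manip
print(manip.sign_off())"
```

```text
the job is handed in; nothing more can be done
None
```

I stood the three canisters present on the strip with plates facing the reader, pressed the scan button to its stop, then packed each upright in its own carrier pocket and released it; one canister got knocked aside after the scan and I recovered it, and I handed the job in at about 45 s (the hand-in gave no verdict).

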